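Ready the brazing station for the next run

TASK

Get the brazing station ready for the next run. Dress the sprung copper bar with the dressing block: lay it flat and lengthwise on the bar at the lug end, press until the bar sits about halfway down its spring travel, and at that steady pressure sweep to the far end and back to the lug end, each time until the block is flush with the end of the bar, never bottoming the springs out; the block goes back flat in its tray. Clear the empty cores off the feed stand into the blue bin and mount every full wire reel on a spindle of its own, right down on the plate, leaving the other things on the bench alone.

Things in the scene. Friction and masses are not known exactly. Their poses are not given: they have to be found in the camera images.
- fixture: dark steel base plate of the sprung electrode, 70 x 240 x 18 mm, screwed to the table, long side along its own y; origin at the centre of its underside. At its +y end stands the lug: a copper upright 30 x 12 mm, its top 93 mm above the table, its inner face 106 mm from the centre, so 21 mm beyond the end of the bar. The +y end is the robot's left-hand end, give or take 20 degrees
- bar_top (a point): centre of the top face of the copper electrode bar, which lies lengthwise over the fixture on springs: 30 mm wide (x) x 170 mm long (y) x 18 mm thick. Its top is 60 mm above the table when nobody presses it; the point moves with the bar
- bar (a joint): how far the bar is pushed straight down on its springs, in m: 0 at rest, 0.018 bottomed out. About 4 N starts it moving, then 0.5 N more per mm (about 8 N at half travel); it cannot tip
- block: dressing block, 180 g: flat grey abrasive sole 40 (x) x 60 (y) x 12 mm thick with a wooden upright grip on top, 16 mm thick (x), 50 mm long (y), 36 mm high, so 48 mm high in all. Origin at the centre of the sole's underside, y along its length. Starts in its tray
- cradle: shallow open grey plastic tray for the dressing block, fixed: outside 62 (x) x 82 (y) mm, wall 4 mm, rim 10 mm high, inner floor 4 mm above the table; origin at the centre of its underside, y along its length
- stand: feed stand, fixed: aluminium plate 80 (x) x 335 (y) x 12 mm with four upright steel spindles in a row along y, 85 mm apart; origin at the centre of its underside
- bin: blue open bin, fixed, outside 150 (x) x 130 (y) x 55 mm high, wall and floor 4 mm; origin at the centre of its underside
- jar: closed jar, 44 mm wide and 60 mm high; not part of the job
- driver: screwdriver lying on the table; not part of the job
- contact: small loose copper contact piece, 32 x 18 x 18 mm; not part of the job
- spindle0 (a point): foot of spindle 0 on the top face of the stand's plate (12 mm above the table); the spindle is 12 mm thick and rises 50 mm from here, the last 8 mm tapering
- reel0: full reel of copper wire standing upright on the table, 250 g: white flanges 52 mm wide, 38 mm high, axis z, with a 17 mm bore right through; origin at the centre of its underside. Three or four of the four reels are there
- core0: empty cardboard core, 30 g: plain tube 30 mm wide, 38 mm high, 17 mm bore, axis z; origin at the centre of its underside. If there, it starts on spindle 0; one to three of the four are there
- spindle1 (a point): foot of spindle 1 on the top face of the stand's plate (12 mm above the table); the spindle is 12 mm thick and rises 50 mm from here, the last 8 mm tapering
- reel1: full reel of copper wire standing upright on the table, 250 g: white flanges 52 mm wide, 38 mm high, axis z, with a 17 mm bore right through; origin at the centre of its underside. Three or four of the four reels are there
- core1: empty cardboard core, 30 g: plain tube 30 mm wide, 38 mm high, 17 mm bore, axis z; origin at the centre of its underside. If there, it starts on spindle 1; one to three of the four are there
- spindle2 (a point): foot of spindle 2 on the top face of the stand's plate (12 mm above the table); the spindle is 12 mm thick and rises 50 mm from here, the last 8 mm tapering
- reel2: full reel of copper wire standing upright on the table, 250 g: white flanges 52 mm wide, 38 mm high, axis z, with a 17 mm bore right through; origin at the centre of its underside. Three or four of the four reels are there
- core2: empty cardboard core, 30 g: plain tube 30 mm wide, 38 mm high, 17 mm bore, axis z; origin at the centre of its underside. If there, it starts on spindle 2; one to three of the four are there
- spindle3 (a point): foot of spindle 3 on the top face of the stand's plate (12 mm above the table); the spindle is 12 mm thick and rises 50 mm from here, the last 8 mm tapering
- reel3: full reel of copper wire standing upright on the table, 250 g: white flanges 52 mm wide, 38 mm high, axis z, with a 17 mm bore right through; origin at the centre of its underside. Three or four of the four reels are there
- core3: empty cardboard core, 30 g: plain tube 30 mm wide, 38 mm high, 17 mm bore, axis z; origin at the centre of its underside. If there, it starts on spindle 3; one to three of the four are there

How it is judged (in metres and radians):
On the way, in this order (a step that is already met when the one before it is completed fails the run):
1. the block lies flat along the bar, flush with the lug end, holding it pressed in on its springs (y of block in the frame of bar_top between 0.036 and 0.068 m and x of block in the frame of bar_top between -0.012 and 0.012 m and value of joint bar between 0.003 and 0.015 m and contact force between block and bar above 3 N and angle between the z axis of block and the z axis of bar_top, either way round below 0.12 rad and angle between the y axis of block and the y axis of bar_top, either way round below 0.25 rad), for 0.08 s.
2. the block lies flat along the bar, a quarter of the way along, holding it pressed in on its springs (y of block in the frame of bar_top between 0.012 and 0.036 m and x of block in the frame of bar_top between -0.012 and 0.012 m and value of joint bar between 0.003 and 0.015 m and contact force between block and bar above 3 N and angle between the z axis of block and the z axis of bar_top, either way round below 0.12 rad and angle between the y axis of block and the y axis of bar_top, either way round below 0.25 rad), for 0.08 s.
3. the block lies flat along the bar, at the middle, holding it pressed in on its springs (y of block in the frame of bar_top between -0.012 and 0.012 m and x of block in the frame of bar_top between -0.012 and 0.012 m and value of joint bar between 0.003 and 0.015 m and contact force between block and bar above 3 N and angle between the z axis of block and the z axis of bar_top, either way round below 0.12 rad and angle between the y axis of block and the y axis of bar_top, either way round below 0.25 rad), for 0.08 s.
4. the block lies flat along the bar, three quarters along, holding it pressed in on its springs (y of block in the frame of bar_top between -0.036 and -0.012 m and x of block in the frame of bar_top between -0.012 and 0.012 m and value of joint bar between 0.003 and 0.015 m and contact force between block and bar above 3 N and angle between the z axis of block and the z axis of bar_top, either way round below 0.12 rad and angle between the y axis of block and the y axis of bar_top, either way round below 0.25 rad), for 0.08 s.
5. the block lies flat along the bar, flush with the far end, holding it pressed in on its springs (y of block in the frame of bar_top between -0.068 and -0.036 m and x of block in the frame of bar_top between -0.012 and 0.012 m and value of joint bar between 0.003 and 0.015 m and contact force between block and bar above 3 N and angle between the z axis of block and the z axis of bar_top, either way round below 0.12 rad and angle between the y axis of block and the y axis of bar_top, either way round below 0.25 rad), for 0.08 s.
6. the block lies flat along the bar, a quarter of the way back, holding it pressed in on its springs (all of step 4), for 0.08 s.
7. the block lies flat along the bar, at the middle again, holding it pressed in on its springs (all of step 3), for 0.08 s.
8. the block lies flat along the bar, three quarters back, holding it pressed in on its springs (all of step 2), for 0.08 s.
9. the block lies flat along the bar, flush with the lug end again, holding it pressed in on its springs (all of step 1), for 0.08 s.
At the end, for the whole second after the job is handed in: Dressing block flat in its tray (within 8 mm of the tray's centre); every core that is there lies in the bin; every reel that is there sits upright on a spindle, down on the plate (underside within 7 mm of the spindle's foot); all at rest and released (horizontal distance between block and cradle below 0.008 m and z of block in the frame of cradle between 0.002 and 0.007 m and angle between each of block, reel0, reel1, reel2, reel3's own z axis and vertical below 0.1 rad and linear speed of each of block, reel0, reel1, reel2, reel3 below 0.02 m/s and (distance between reel0 and spindle0 below 0.007 m or distance between reel0 and spindle1 below 0.007 m or distance between reel0 and spindle2 below 0.007 m or distance between reel0 and spindle3 below 0.007 m) and x of core0 in the frame of bin between -0.072 and 0.072 m and y of core0 in the frame of bin between -0.062 and 0.062 m and z of core0 in the frame of bin between -0.002 and 0.055 m and linear speed of each of core0, core1, core2, core3 below 0.05 m/s and (distance between reel1 and spindle0 below 0.007 m or distance between reel1 and spindle1 below 0.007 m or distance between reel1 and spindle2 below 0.007 m or distance between reel1 and spindle3 below 0.007 m) and x of core1 in the frame of bin between -0.072 and 0.072 m and y of core1 in the frame of bin between -0.062 and 0.062 m and z of core1 in the frame of bin between -0.002 and 0.055 m and (distance between reel2 and spindle0 below 0.007 m or distance between reel2 and spindle1 below 0.007 m or distance between reel2 and spindle2 below 0.007 m or distance between reel2 and spindle3 below 0.007 m) and x of core2 in the frame of bin between -0.072 and 0.072 m and y of core2 in the frame of bin between -0.062 and 0.062 m and z of core2 in the frame of bin between -0.002 and 0.055 m and (distance between reel3 and spindle0 below 0.007 m or distance between reel3 and spindle1 below 0.007 m or distance between reel3 and spindle2 below 0.007 m or distance between reel3 and spindle3 below 0.007 m) and x of core3 in the frame of bin between -0.072 and 0.072 m and y of core3 in the frame of bin between -0.062 and 0.062 m and z of core3 in the frame of bin between -0.002 and 0.055 m); the robot touches nothing.
It fails at once if the bar is bottomed out on its springs (pushed in more than 17 mm) (value of joint bar above 0.017 m).
It fails at once if the jar is moved by more than 30 mm (distance of jar from where it was at the start of the episode above 0.03 m).
It fails at once if the screwdriver is moved by more than 30 mm (distance of driver from where it was at the start of the episode above 0.03 m).
It fails at once if the copper contact piece is moved by more than 30 mm (distance of contact from where it was at the start of the episode above 0.03 m).
Of reel0, reel1, reel2, reel3 only 3 to 4 are there at a start; the rules pass over those that are not, and their reading is None.
Of core0, core1, core2, core3 only 1 to 3 are there at a start; the rules pass over those that are not, and their reading is None.
At some moment in a run one of reel0, reel1, reel2, reel3 may be knocked a few centimetres aside while the robot is not near it.
It also fails if it takes over 210 s, if anything falls off the work surface, if the arm or the gripper's body presses on something with over 40 N, if the wrist force passes 120 N, or if a joint passes its speed limit or range.

ROBOT

A 6-joint arm with a two-finger parallel gripper is mounted at the origin on the work surface. World frame = base frame: x ahead of the robot, y to its left, z up, the work surface at z = 0. Lengths are in m, angles in degrees, forces in N, time in s.
With the tool pointing down it reaches from about 0.275 to 0.775 m from the base axis. Payload 14.6 kg.
Tool frame: the origin (TCP) lies midway between the tips of the shut fingers; the grasp point (between the pads) lies behind it (manip.grasp_offset is the z of the grasp point in the tool frame, in m); z points along the fingers, y is the direction in which the jaws open and shut (so a half turn about z gives the same grasp; the last joint's range is limited). The gripper opens to 85 mm and grips with 20 to 120 N. Pads are 22 mm wide; open, the fingers measure 114 mm over their backs; the gripper's body (76 mm by 85 mm) begins 54 mm behind the grasp point. The pads swing forward as they close: fully open they stand 13 mm farther back than shut.
Start: joints at [64.956, 15.075, -2.767, 72.158, 0, 81.102], TCP at [0.146, 0.504, 0.231] pointing down, gripper open.
Joint ranges: [-151.79, 151.79], [-50.71, 97.33], [-67.44, 78.34], [-121.81, 120.89], [-77.56, 73.72], [-180, 180]. Speed limits (degrees/s): [108.29, 108.29, 147.25, 159.86, 180, 180].

INTERFACE

Orientations are given as a 3x3 rotation matrix whose columns are the frame's x, y, z axes.
In Python, from cell import manip gives the robot as it stands. The module is installed in compiled form; this text tells all that it offers.
- The arm moves only by the tool play_rows, never from a script. Its argument "rows" is a list of rows, each a list of 6 numbers: the shift along the tool's x, y, z in cm, then the turn, a rotation vector about the tool's x, y, z in rad. In form: [[tx, ty, tz, ax, ay, az], ...]. A call has 1 to 12 rows; each row is the pose to reach, as a shift and turn from the pose commanded when the call began, along the tool's axes at that moment; what a row does not reach only later rows make up. A row lasts 1/8 s, in which the tool goes at most 62.5 mm and 10.7 degrees, less where a joint would pass 70% of its speed; a pose out of reach is approached as far as the arm can. A call with a gripper value outside its range is refused whole. "fingers" is the closure, from 0 (fully open) to 1 (shut), set as the call begins (left out, the last holds). The fingers move at their own pace and stop on an object; the grip force is fixed at half the most. Time passes only in rows, so rows that repeat a pose let the fingers close. It gives the time, the measured TCP pose, the force and the opening at its end, in the units of the state.
- manip.sense(): the state, without advancing time (a new reading comes with each control period).
- manip.read_camera(name): name is "scene" or "top"; returns the picture (420x560x3 uint8, red, green, blue); there is no depth.
- manip.camera_params(name): a dict with "fx", "fy", "cx", "cy" (pixels), "k1" (the pictures are not rectified: a ray, as slopes to the right and down, at radius r is drawn at 1 + k1 r^2 times it, then the intrinsics apply), "world_to_cam" (4x4, takes a point from world to camera coordinates). Camera axes: x right, y up, looking along -z (the intrinsics and any distortion apply to the point x, -y, -z); pixel columns grow to the right and rows downward; lengths in m; the calibration is good to about 2 mm. A picture is of the moment at which its call begins. camera_params takes no time and is no camera call.
- manip.hand_in(): hands the job in, once; it reports no verdict.
The state is a dict: "time": time; "joint_positions": joint angles; "dq": joint speeds; "joint_efforts": joint torques, N m; "position": TCP position; "tcp_rot": TCP orientation; "wrist_force": force on the tool from outside, world axes, zero at the start; "ft_torque": the same for the moment, N m; "opening": opening from 0.0 (shut) to 1.0 (fully open).
Only numpy, scipy, OpenCV 4.12 (cv2) and the standard library are available. Lean on these libraries where they do the work, as an engineer would, in place of code of your own. Each camera call takes 0.05 s, during which the arm holds its last target.

## Working session

There is one attempt and no reset: what is moved stays moved. The work goes in short steps, Python scripts to look and compute and a tool call to move; the robot and the scene stay as the last step left them, time stands still between calls to the robot, and variables do not carry over. Pictures are saved under pics/ and viewed, and the job is handed in when it is done.

Besides the shell and the picture viewer there is one more tool, called after "Call:" as name(argument=value, ...), one argument or row to a line, values as JSON. play_rows: Moves the arm, as the interface text tells. Its arguments: {"type":"object","properties":{"rows":{"type":"array"},"fingers":{"type":"number"}},"required":["rows"]}

```bash
ls; mkdir -p pics
python3 - <<'E'
from cell import manip
import cv2,numpy as np
print(manip.sense()); print(manip.grasp_offset)
for n in("scene","top"):
    im=manip.read_camera(n); cv2.imwrite(f"pics/{n}0.png",cv2.cvtColor(im,cv2.COLOR_RGB2BGR)); print(n,manip.camera_params(n))
E
```

```text
pics
{'time': 0.0, 'joint_positions': array([ 6.49574291e+01,  1.51003289e+01, -2.80464451e+00,  7.21571794e+01,
       -5.16526557e-04,  8.11005772e+01]), 'dq': array([ 0.07380596,  0.01206024, -0.07969911,  0.07811576,  0.09077726,
       -0.04628821]), 'joint_efforts': array([-1.25074399e-03, -6.37614012e+01,  3.84564006e+01,  1.36408227e-02,
       -4.16988223e-05,  3.34552089e-05]), 'position': array([0.14587332, 0.50404435, 0.23080592]), 'tcp_rot': array([[-9.60570008e-01,  2.78037868e-01, -4.51006647e-04],
       [ 2.78038188e-01,  9.60569515e-01, -9.86611261e-04],
       [ 1.58907945e-04, -1.07310626e-03, -9.99999412e-01]]), 'wrist_force': array([-0.14950807,  0.11498871, -0.31021497]), 'ft_torque': array([0.01576866, 0.02292739, 0.04283613]), 'opening': 1.000722302354217}
-0.0187
scene {'fx': 510.86598494091385, 'fy': 510.86598494091385, 'cx': 288.01615724079466, 'cy': 210.53683133157685, 'k1': -0.1205208546535584, 'world_to_cam': array([[ 0.56938832,  0.82198172, -0.01195767, -0.35696429],
       [-0.5863102 ,  0.41624813,  0.69496608,  0.29576857],
       [ 0.57622677, -0.38869466,  0.71894309, -1.48301839],
       [ 0.        ,  0.        ,  0.        ,  1.        ]])}
top {'fx': 380.0136380019674, 'fy': 380.0136380019674, 'cx': 281.9901384706314, 'cy': 211.09642080900625, 'k1': -0.06583681775448191, 'world_to_cam': array([[ 0.02033962, -0.99974411, -0.00990002,  0.02930687],
       [ 0.99021276,  0.01877621,  0.13829729, -0.60644547],
       [-0.13807601, -0.01261604,  0.99034128, -0.84673768],
       [ 0.        ,  0.        ,  0.        ,  1.        ]])}
```

View pics/scene0.png

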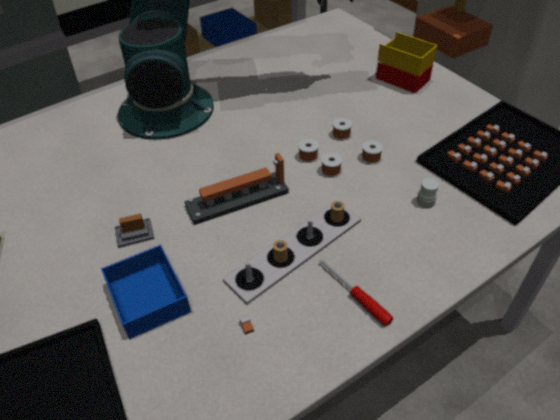

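View pics/top0.png

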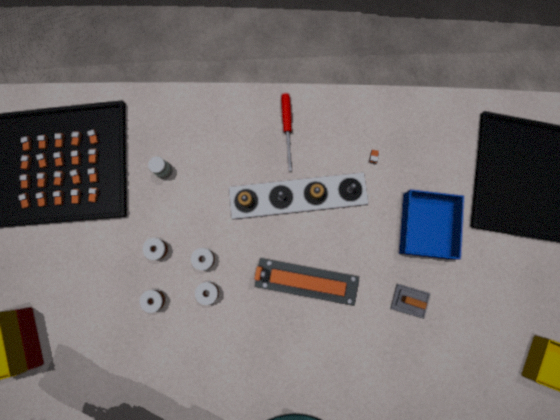

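```bash
cat > h.py <<'E'
import cv2,numpy as np
from scipy.optimize import least_squares
from cell import manip
P={n:manip.camera_params(n) for n in("scene","top")}
def proj(n,X):
    X=np.atleast_2d(np.asarray(X,float));p=P[n];T=p["world_to_cam"]
    c=X@T[:3,:3].T+T[:3,3]
    a=c[:,0]/-c[:,2];b=-c[:,1]/-c[:,2];f=1+p["k1"]*(a*a+b*b)
    return np.c_[p["cx"]+p["fx"]*a*f,p["cy"]+p["fy"]*b*f]
def plane(n,uv,z):
    return least_squares(lambda q:(proj(n,[q[0],q[1],z])[0]-uv),[.45,0]).x
def tri(us,ut):
    r=least_squares(lambda q:np.r_[proj("scene",q)[0]-us,proj("top",q)[0]-ut],[.45,0,.03]);return r.x,r.fun
def grab(tag):
    o={}
    for n in("scene","top"):
        im=manip.read_camera(n);o[n]=cv2.cvtColor(im,cv2.COLOR_RGB2BGR);cv2.imwrite(f"pics/{n}_{tag}.png",o[n])
    return o
def crop(im,x0,y0,w,h,s,name):
    c=cv2.resize(im[y0:y0+h,x0:x0+w],None,fx=s,fy=s,interpolation=cv2.INTER_CUBIC)
    c=cv2.convertScaleAbs(c,alpha=1.3,beta=15);cv2.imwrite(name,c)
E
python3 - <<'E'
from h import *
t=cv2.imread("pics/top0.png");s=cv2.imread("pics/scene0.png")
crop(t,225,165,150,145,5,"pics/a1.png")
crop(s,175,140,200,160,4,"pics/a2.png")
E
```

```text
(no output)
```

View pics/a1.png

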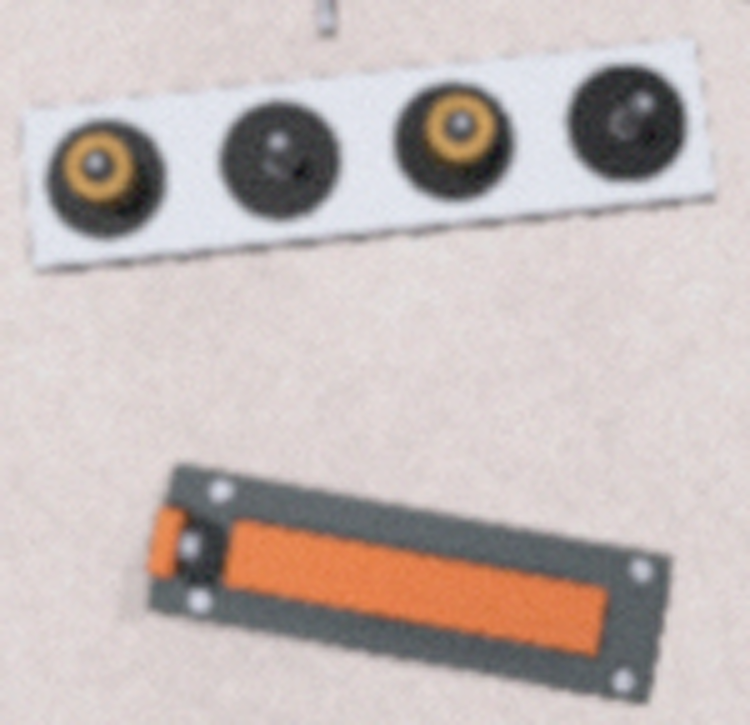

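View pics/a2.png

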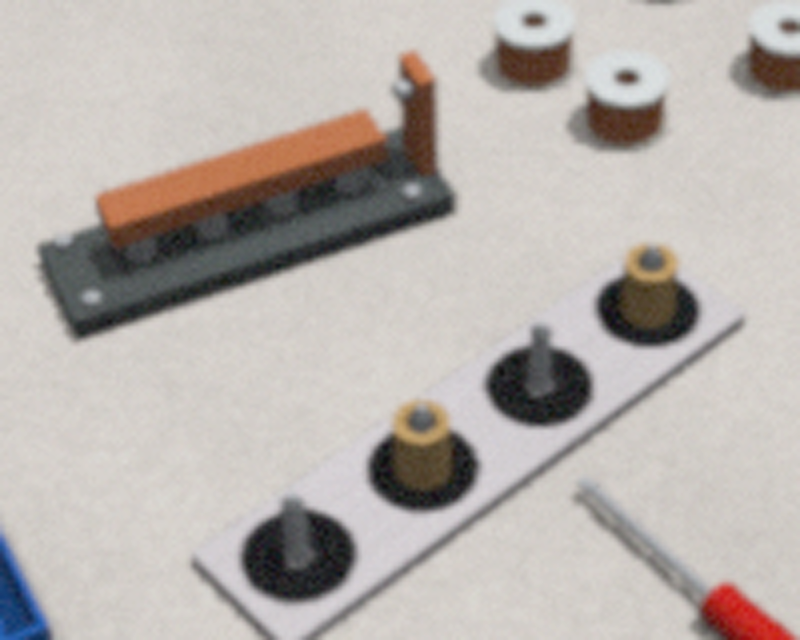

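Run:
```python
from h import *
A=lambda L,s,ox,oy:(np.array(L,float)+.5)/s-.5+[ox,oy]
t=lambda L:A(L,5,225,165); s=lambda L:A(L,4,175,140)
dt=t([(106,179),(281,160),(454,141),(627,123)]); ds=s([(648,308),(539,385),(423,467),(298,555)])
for i in range(4): 
    X,r=tri(ds[i],dt[i]); print("disc",X.round(4),r.round(1),plane("top",dt[i],.012).round(4),plane("scene",ds[i],.012).round(4))
# line fit per cam
def fitst(cam,pts):
    f=lambda q:(np.concatenate([proj(cam,[q[0]+np.cos(q[2])*k*-.085,q[1]+np.sin(q[2])*k*-.085,.012])[0] for k in(-1.5,-.5,.5,1.5)])-pts.ravel())
    r=least_squares(f,[.55,0,1.5]);return r.x,np.abs(r.fun).max()
print(fitst("top",dt),fitst("scene",ds))
bt=t([(232,520),(607,588),(597,656),(222,586)]);bs=s([(387,140),(113,225),(98,200),(363,112)])
# order top: far-x lugend, far-x farend, near-x farend, near lug
bs=np.array([bs[0],bs[1],bs[2],bs[3]])
for i in range(4):
    X,r=tri(bs[i],bt[i]);print("bar",X.round(4),r.round(1))
def fitb(cam,pts,z=.06):
    loc=np.array([(.015,.085),(.015,-.085),(-.015,-.085),(-.015,.085)])
    def f(q):
        c,s_=np.cos(q[2]),np.sin(q[2]);R=np.array([[c,-s_],[s_,c]])
        return (proj(cam,np.c_[loc@R.T+q[:2],[z]*4])-pts).ravel()
    r=least_squares(f,[.4,0,0]);return r.x,np.abs(r.fun).max()
print(fitb("top",bt),fitb("scene",bs))
T=cv2.imread("pics/top0.png");S=cv2.imread("pics/scene0.png")
crop(T,130,225,100,95,7,"pics/b1.png");crop(S,290,105,110,80,7,"pics/b2.png")
crop(T,380,180,100,140,4,"pics/b3.png");crop(S,90,200,110,140,4,"pics/b4.png")
```

```text
disc [0.6343 0.1298 0.012 ] [ 0.2 -0.   0.1  0.1] [0.6346 0.1302] [0.6342 0.1295]
disc [0.6453 0.0449 0.012 ] [ 0.2 -0.   0.1  0.1] [0.6455 0.0452] [0.6451 0.0446]
disc [ 0.6562 -0.0393  0.0119] [ 0.2 -0.   0.2  0.1] [ 0.6565 -0.0388] [ 0.6561 -0.0397]
disc [ 0.6669 -0.1238  0.0115] [ 0.2 -0.   0.2  0.1] [ 0.6671 -0.1233] [ 0.667  -0.1243]
(array([0.6509202 , 0.00332272, 1.69854426]), np.float64(0.16901320249883156)) (array([0.65062872, 0.0024495 , 1.69857249]), np.float64(0.1544339273575588))
bar [0.4717 0.0623 0.0561] [ 0.5 -0.   0.4  0.2]
bar [ 0.4453 -0.1056  0.0606] [0. 0. 0. 0.]
bar [ 0.4151 -0.1013  0.0543] [-0.4 -0.  -0.3 -0.2]
bar [0.4418 0.0657 0.0549] [ 0.8 -0.1  0.6  0.4]
(array([ 0.44387497, -0.01922996, -0.16031254]), np.float64(0.34023975900822734)) (array([ 0.44650372, -0.02172084, -0.15613032]), np.float64(1.3612584926807187))
```

View pics/b1.png

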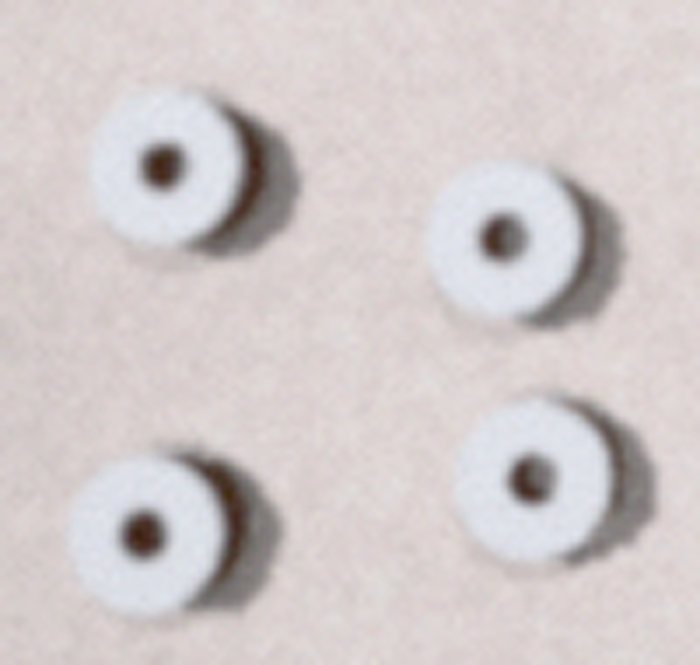

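View pics/b2.png

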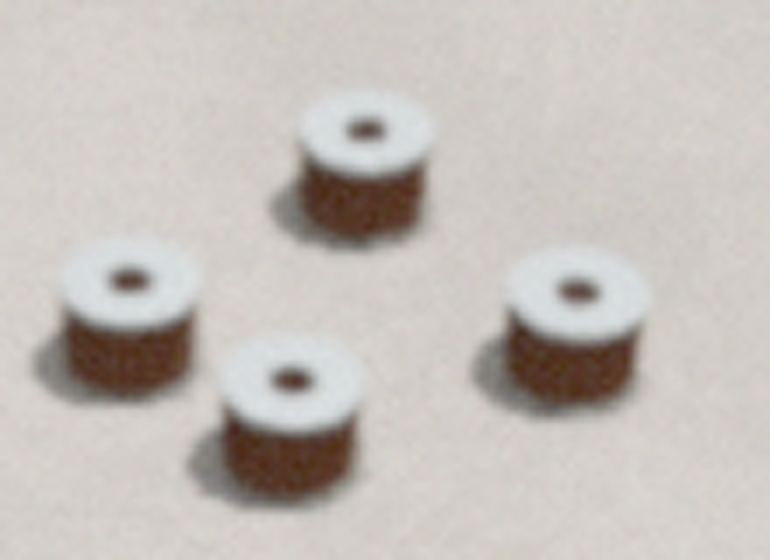

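View pics/b3.png

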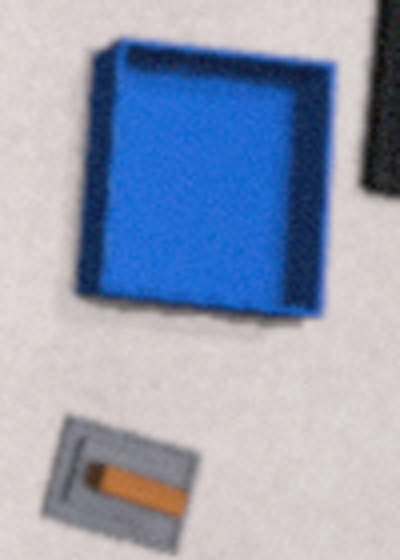

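View pics/b4.png

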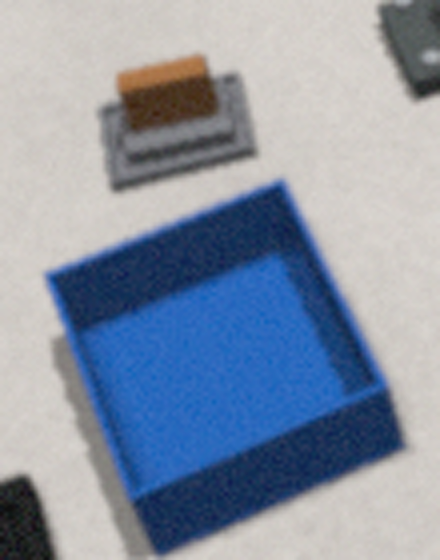

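Run:
```python
from h import *
T=cv2.imread("pics/top0.png");S=cv2.imread("pics/scene0.png")
crop(S,180,145,115,75,7,"pics/c1.png");crop(S,110,205,50,45,12,"pics/c2.png");crop(T,385,280,50,45,12,"pics/c3.png")
```

```text
(no output)
```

View pics/c1.png

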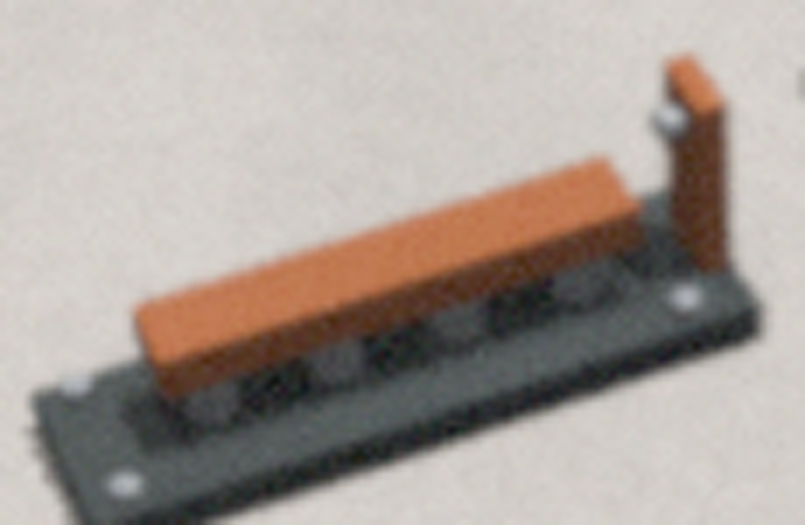

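View pics/c2.png

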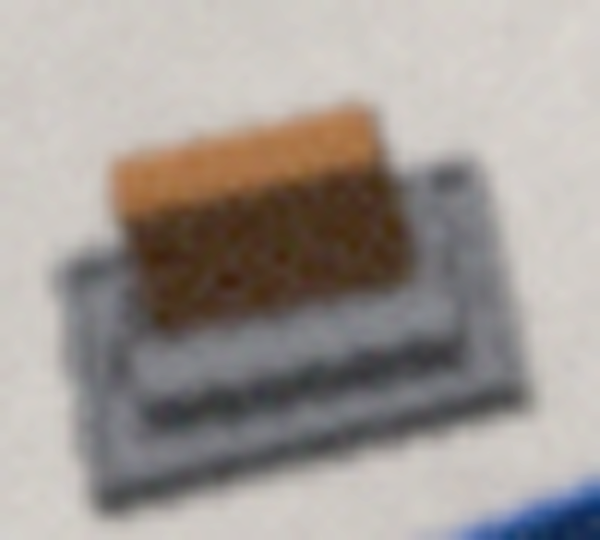

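View pics/c3.png

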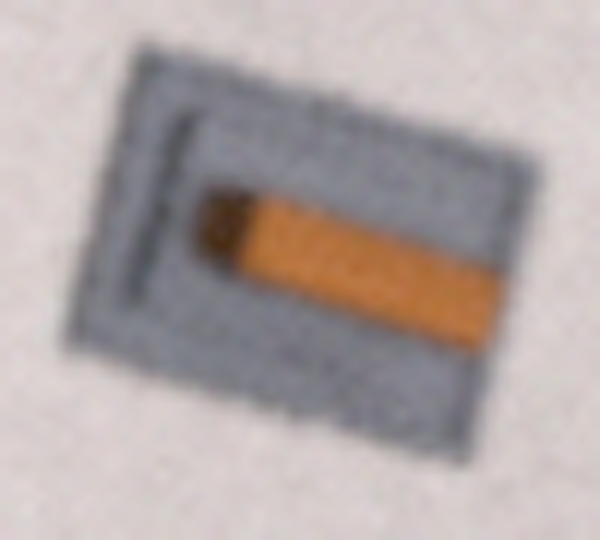

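```bash
cat >> h.py <<'E'
def A(L,s,ox,oy): return (np.array(L,float)+.5)/s-.5+[ox,oy]
def rect(obs,w,l,z,x0):
    loc=np.array([(w/2,l/2),(w/2,-l/2),(-w/2,-l/2),(-w/2,l/2)])
    def f(q):
        c,s=np.cos(q[2]),np.sin(q[2]);R=np.array([[c,-s],[s,c]])
        return np.concatenate([(proj(n,np.c_[loc@R.T+q[:2],[z]*4])-p).ravel() for n,p in obs])
    r=least_squares(f,x0);return r.x.round(4),np.abs(r.fun).max().round(2)
E
python3 - <<'E'
from h import *
def rep(name,pt,ps,w,l,z,x0):
    print(name)
    for i in range(4): print("  tri",[v.round(4) for v in tri(ps[i],pt[i])[:1]])
    print(rect([("top",pt)],w,l,z,x0),rect([("scene",ps)],w,l,z,x0),rect([("top",pt),("scene",ps)],w,l,z,x0))
rep("bar",A([(232,520),(607,588),(597,656),(222,586)],5,225,165),A([(641,208),(160,367),(135,313),(606,157)],7,180,145),.03,.17,.06,[.44,-.02,-.16])
# grip: +x side far from robot
rep("grip",A([(250,190),(505,270),(490,350),(238,265)],12,385,280),A([(385,165),(120,218),(115,160),(375,98)],12,110,205),.016,.05,.052,[.4,-.3,-.2])
rep("tray",A([(140,42),(540,150),(470,462),(65,350)],12,385,280),A([(530,392),(95,500),(60,265),(475,150)],12,110,205),.062,.082,.01,[.4,-.3,-.2])
print("bin",rect([("top",A([(120,40),(335,62),(322,315),(78,297)],4,380,180))],.15,.13,.055,[.55,-.3,-.1]),rect([("scene",A([(383,380),(133,495),(48,272),(285,180)],4,90,200))],.15,.13,.055,[.55,-.3,-.1]))
rt=A([(162,165),(502,238),(143,534),(531,479)],7,130,225);rs=A([(578,291),(292,379),(366,130),(129,280)],7,290,105)
for i in range(4): 
    X,r=tri(rs[i],rt[i]);print("reel",X.round(4),r.round(1),plane("top",rt[i],.038).round(4),plane("scene",rs[i],.038).round(4))
# cores top rim centers
ct=A([(98,166),(460,129)],5,225,165);cs=A([(650,262),(421,423)],4,175,140)
for i in range(2): X,r=tri(cs[i],ct[i]);print("core",X.round(4),r.round(1))
E
```

```text
bar
  tri [array([0.4716, 0.0621, 0.0573])]
  tri [array([ 0.4449, -0.1065,  0.0573])]
  tri [array([ 0.4151, -0.1014,  0.0553])]
  tri [array([0.4423, 0.0664, 0.0568])]
(array([ 0.4439, -0.0192, -0.1603]), np.float64(0.34)) (array([ 0.4464, -0.0218, -0.1518]), np.float64(0.62)) (array([ 0.4445, -0.0202, -0.1572]), np.float64(1.08))
grip
  tri [array([ 0.4165, -0.2443,  0.0472])]
  tri [array([ 0.4026, -0.2913,  0.0501])]
  tri [array([ 0.3882, -0.2872,  0.0507])]
  tri [array([ 0.403 , -0.2401,  0.0512])]
(array([ 0.4031, -0.2644, -0.2905]), np.float64(0.5)) (array([ 0.4043, -0.2666, -0.3164]), np.float64(0.45)) (array([ 0.4034, -0.2655, -0.2991]), np.float64(1.03))
tray
  tri [array([ 0.442 , -0.2364,  0.0027])]
  tri [array([ 0.4219, -0.3155,  0.0057])]
  tri [array([ 0.3613, -0.2996,  0.0055])]
  tri [array([ 0.3817, -0.2199,  0.0062])]
(array([ 0.4026, -0.2654, -0.2507]), np.float64(0.18)) (array([ 0.4059, -0.2694, -0.2637]), np.float64(0.55)) (array([ 0.4037, -0.2674, -0.2562]), np.float64(1.67))
bin (array([ 0.5807, -0.309 , -0.1101]), np.float64(3.57)) (array([ 0.5817, -0.314 , -0.0958]), np.float64(1.96))
reel [0.5123 0.3419 0.0381] [ 0.5 -0.1  0.4  0.2] [0.5128 0.3428] [0.5119 0.3407]
reel [0.491  0.2259 0.038 ] [ 0.3 -0.1  0.3  0.2] [0.4914 0.2266] [0.4907 0.225 ]
reel [0.3907 0.3413 0.0373] [ 0.4 -0.1  0.3  0.2] [0.3912 0.3419] [0.3911 0.3395]
reel [0.4123 0.2127 0.0374] [ 0.5 -0.1  0.4  0.2] [0.4129 0.2134] [0.4124 0.2111]
core [0.634  0.1293 0.0493] [ 0.3 -0.1  0.3  0.2]
core [ 0.6554 -0.0392  0.0472] [ 0.1 -0.   0.1  0.1]
```

```bash
cat >> h.py <<'E'
from scipy.spatial.transform import Rotation as Ro
def Rt(yawdeg):
    y=np.radians(yawdeg);Y=np.array([np.cos(y),np.sin(y),0]);Z=np.array([0,0,-1.]);return np.c_[np.cross(Y,Z),Y,Z]
def mv(*wps):
    s=manip.sense();p=s["position"];R=np.array(s["tcp_rot"])
    print("t %.2f"%s["time"],"pos",p.round(4),"yaw %.1f"%np.degrees(np.arctan2(R[1,1],R[0,1])),"F",s["wrist_force"].round(1),"op %.3f"%s["opening"],"q",s["joint_positions"].round(0))
    for x,y,z,yaw in wps:
        d=R.T@(np.array([x,y,z])-p)*100; rv=Ro.from_matrix(R.T@Rt(yaw)).as_rotvec()
        print([float(v) for v in d.round(2)]+[float(v) for v in rv.round(3)])
E
python3 - <<'E'
from h import *
mv((.40,.25,.25,30),(.46,.0,.25,0),(.4034,-.2650,.14,-16.6))
E
```

```text
t 0.10 pos [0.1459 0.5041 0.2309] yaw 73.9 F [-0.4 -0.9  0.6] op 1.000 q [65. 15. -3. 72.  0. 81.]
[-31.47, -17.34, -1.9, -0.001, 0.0, 0.765]
[-44.19, -39.68, -1.88, -0.001, 0.0, 1.289]
[-46.12, -66.7, 9.14, -0.001, 0.001, 1.579]
```

Call:
play_rows(
  rows=[
    [-31.5,-17.3,-1.9,0,0,0.765],
    [-31.5,-17.3,-1.9,0,0,0.765],
    [-31.5,-17.3,-1.9,0,0,0.765],
    [-31.5,-17.3,-1.9,0,0,0.765],
    [-31.5,-17.3,-1.9,0,0,0.765],
    [-44.2,-39.7,-1.9,0,0,1.29],
    [-44.2,-39.7,-1.9,0,0,1.29],
    [-44.2,-39.7,-1.9,0,0,1.29],
    [-44.2,-39.7,-1.9,0,0,1.29],
    [-46.1,-66.7,9.1,0,0,1.579],
    [-46.1,-66.7,9.1,0,0,1.579],
    [-46.1,-66.7,9.1,0,0,1.579],
  ],
  fingers=0,
)

```text
time: 1.6
position: [0.4208, -0.1309, 0.1874]
tcp_rot: [[0.288, 0.958, 0.0], [0.958, -0.288, -0.0], [0.0, 0.0, -1.0]]
wrist_force: [1.2, -1.1, 0.4]
opening: 1.0
```

Run:
```python
from h import *
mv((.4034,-.2655,.12,-16.6),(.4034,-.2655,.024,-16.6))
```

```text
t 1.60 pos [ 0.4208 -0.1309  0.1874] yaw -16.7 F [ 1.2 -1.1  0.4] op 1.000 q [-28.   8. -19.  63.   0.  79.]
[-13.4, 2.2, 6.74, 0.0, -0.0, -0.002]
[-13.4, 2.2, 16.34, 0.0, -0.0, -0.002]
```

Call:
play_rows(
  rows=[
    [-13.4,2.2,6.7,0,0,0],
    [-13.4,2.2,6.7,0,0,0],
    [-13.4,2.2,6.7,0,0,0],
    [-13.4,2.2,6.7,0,0,0],
    [-13.4,2.2,6.7,0,0,0],
  ],
)

```text
time: 2.22
position: [0.4043, -0.263, 0.1213]
tcp_rot: [[0.286, 0.958, -0.0], [0.958, -0.286, 0.0], [0.0, -0.0, -1.0]]
wrist_force: [-1.1, -0.5, -0.7]
opening: 0.999
```

Run:
```python
from h import *
mv((.4034,-.2655,.024,-16.6))
o=grab("d1")
crop(o["top"],370,250,90,90,6,"pics/d1t.png");crop(o["scene"],80,130,120,130,5,"pics/d1s.png")
```

```text
t 2.23 pos [ 0.4043 -0.263   0.1213] yaw -16.6 F [-1.1 -0.5 -0.7] op 0.999 q [-43.  15. -21.  54.   0.  64.]
[-0.27, -0.01, 9.73, -0.0, -0.0, -0.0]
```

View pics/d1t.png

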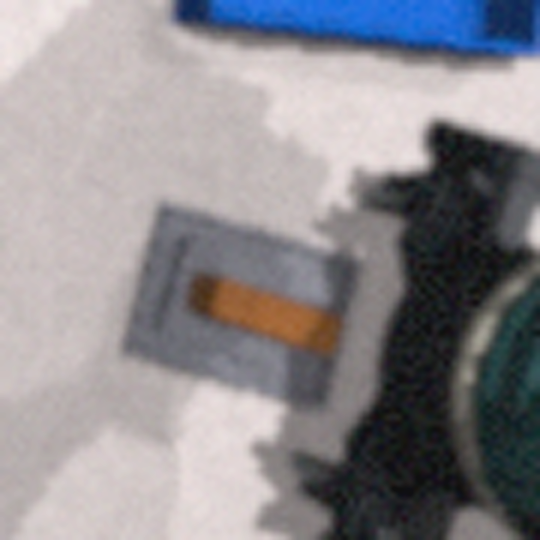

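View pics/d1s.png

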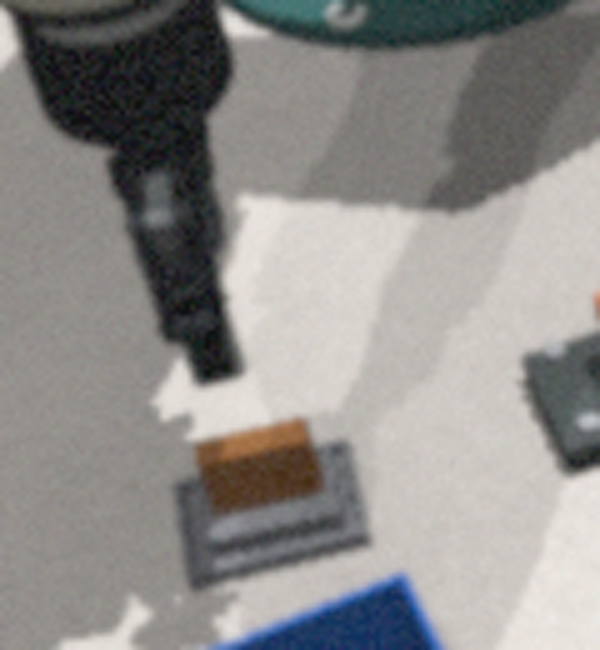

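Run:
```python
from h import *
s=manip.sense();R=s["tcp_rot"];p=s["position"]
for dy in(-.05,0,.05):
  X=p+R@np.array([0,dy,-.013]);print(dy,X.round(3),(proj("top",X)[0]-[370,250])*6,(proj("scene",X)[0]-[80,130])*5)
```

```text
-0.05 [ 0.357 -0.249  0.135] [310.35678009 473.76384632] [204.00718056 224.41708435]
0 [ 0.405 -0.263  0.135] [349.28563291 330.44831763] [214.34638558 300.21659571]
0.05 [ 0.453 -0.277  0.135] [387.15911315 188.8244106 ] [225.58059346 381.09011662]
```

Call:
play_rows(
  rows=[
    [-0.27,0,4,0,0,0],
    [-0.27,0,7,0,0,0],
    [-0.27,0,9,0,0,0],
    [-0.27,0,9.7,0,0,0],
    [-0.27,0,9.7,0,0,0],
  ],
)

```text
time: 2.95
position: [0.4038, -0.266, 0.0245]
tcp_rot: [[0.285, 0.958, 0.0], [0.958, -0.285, -0.0], [-0.0, 0.0, -1.0]]
wrist_force: [-0.4, -0.2, 0.7]
opening: 0.998
```

Call:
play_rows(
  rows=[
    [0,0,0,0,0,0],
    [0,0,0,0,0,0],
    [0,0,0,0,0,0],
    [0,0,0,0,0,0],
    [0,0,0,0,0,0],
    [0,0,0,0,0,0],
    [0,0,0,0,0,0],
    [0,0,0,0,0,0],
  ],
  fingers=1,
)

```text
time: 3.95
position: [0.4035, -0.2664, 0.0243]
tcp_rot: [[0.286, 0.958, 0.0], [0.958, -0.286, -0.0], [-0.0, 0.0, -1.0]]
wrist_force: [-1.3, 0.5, 5.9]
opening: 0.176
```

Run:
```python
from h import *
mv((.4034,-.2655,.024,-16.6))
o=grab("d2")
crop(o["top"],370,250,90,90,6,"pics/d2t.png");crop(o["scene"],80,130,120,130,5,"pics/d2s.png")
```

```text
t 3.95 pos [ 0.4035 -0.2664  0.0243] yaw -16.6 F [-1.3  0.5  5.9] op 0.176 q [-43.  21. -30.  39.  -0.  64.]
[0.08, -0.03, 0.03, 0.0, 0.0, -0.0]
```

View pics/d2s.png

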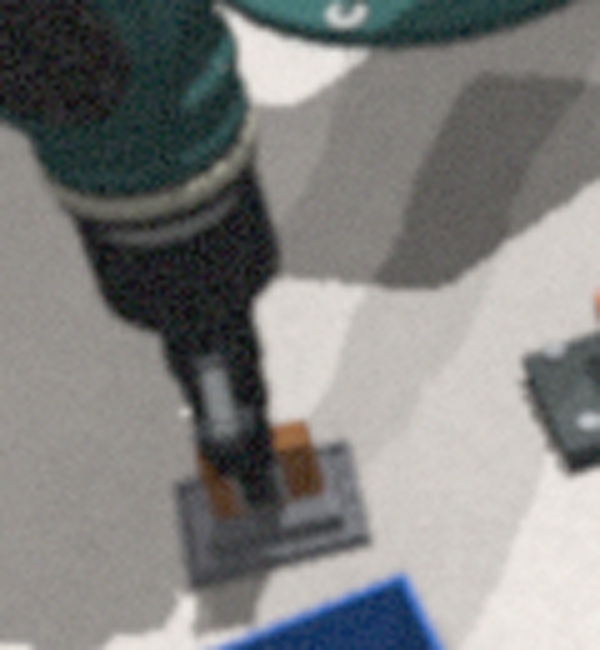

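Run:
```python
from h import *
mv((.4034,-.2655,.15,-16.6),(.4526,.0312,.15,-9.0),(.4526,.0312,.09,-9.0))
```

```text
t 4.05 pos [ 0.4035 -0.2664  0.0244] yaw -16.6 F [-1.6  1.8  5.1] op 0.176 q [-43.  21. -30.  39.  -0.  64.]
[0.08, -0.03, -12.56, 0.0, 0.0, -0.0]
[29.92, -3.8, -12.57, 0.0, 0.0, -0.133]
[29.92, -3.81, -6.57, 0.0, 0.0, -0.133]
```

Call:
play_rows(
  rows=[
    [0,0,-4,0,0,0],
    [0,0,-9,0,0,0],
    [0,0,-12.5,0,0,0],
    [5,-0.6,-12.5,0,0,-0.02],
    [10,-1.3,-12.5,0,0,-0.05],
    [15,-1.9,-12.5,0,0,-0.07],
    [20,-2.5,-12.5,0,0,-0.09],
    [25,-3.2,-12.5,0,0,-0.11],
    [29,-3.7,-12.5,0,0,-0.13],
    [29.9,-3.8,-12.5,0,0,-0.133],
    [29.9,-3.8,-10,0,0,-0.133],
    [29.9,-3.8,-9,0,0,-0.133],
  ],
)

```text
time: 5.55
position: [0.4519, 0.0307, 0.1131]
tcp_rot: [[0.157, 0.988, -0.002], [0.988, -0.157, -0.0], [-0.0, -0.002, -1.0]]
wrist_force: [-0.5, 0.1, -1.5]
opening: 0.176
```

Call:
play_rows(
  rows=[
    [0,0,0,0,0,0],
    [0,0,0,0,0,0],
    [0,0,0,0,0,0],
  ],
)

```text
time: 5.92
position: [0.4529, 0.0308, 0.1146]
tcp_rot: [[0.157, 0.988, 0.001], [0.988, -0.157, -0.0], [0.0, 0.001, -1.0]]
wrist_force: [0.3, -1.2, -1.3]
opening: 0.175
```

Run:
```python
from h import *
mv((.4526,.0312,.0813,-9.0))
o=grab("d3")
crop(o["top"],220,230,150,100,5,"pics/d3t.png");crop(o["scene"],170,90,140,130,5,"pics/d3s.png")
```

```text
t 5.92 pos [0.4529 0.0308 0.1146] yaw -9.0 F [ 0.3 -1.2 -1.3] op 0.175 q [ -6.  12. -26.  52.   0.  93.]
[0.03, -0.04, 3.33, 0.001, -0.0, -0.0]
```

View pics/d3s.png

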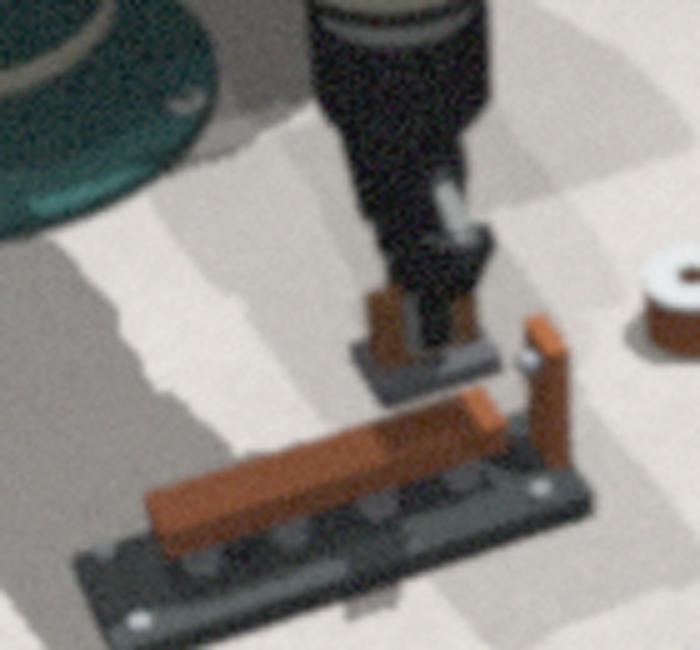

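View pics/d3t.png

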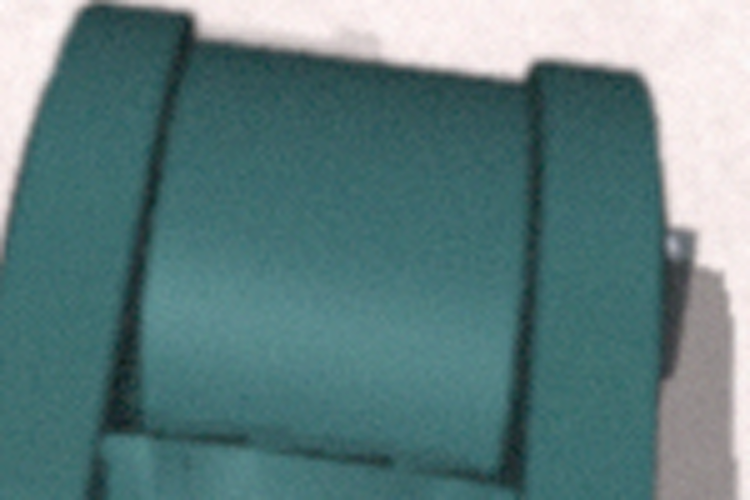

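Run:
```python
from h import *
s=manip.sense();R=s["tcp_rot"];p=s["position"]
# block axes: x = tool y, y= tool x
for zz in (-.0203,-.0083):
  for bx,by in((.02,.03),(.02,-.03),(-.02,-.03),(-.02,.03)):
    X=p+R[:,1]*bx+R[:,0]*by+[0,0,zz];print(bx,by,zz,((proj("scene",X)[0]-[170,90])*5).round())
```

```text
0.02 0.03 -0.0203 [504. 372.]
0.02 -0.03 -0.0203 [382. 411.]
-0.02 -0.03 -0.0203 [349. 359.]
-0.02 0.03 -0.0203 [469. 321.]
0.02 0.03 -0.0083 [503. 352.]
0.02 -0.03 -0.0083 [381. 391.]
-0.02 -0.03 -0.0083 [347. 339.]
-0.02 0.03 -0.0083 [468. 301.]
```

Call:
play_rows(
  rows=[
    [0,0,1.5,0,0,0],
    [0,0,2.5,0,0,0],
    [0,0,3.2,0,0,0],
    [0,0,3.6,0,0,0],
    [0,0,3.9,0,0,0],
    [0,0,3.9,0,0,0],
    [0,0,3.9,0,0,0],
  ],
)

```text
time: 6.9
position: [0.4525, 0.0311, 0.0752]
tcp_rot: [[0.156, 0.988, -0.0], [0.988, -0.156, -0.0], [-0.0, -0.0, -1.0]]
wrist_force: [-3.5, 0.4, 4.0]
opening: 0.176
```

Call:
play_rows(
  rows=[
    [0,0,0.2,0,0,0],
    [0,0,0.35,0,0,0],
    [0,0,0.35,0,0,0],
    [0,0,0.35,0,0,0],
  ],
)

```text
time: 7.4
position: [0.4526, 0.0311, 0.0718]
tcp_rot: [[0.156, 0.988, 0.0], [0.988, -0.156, 0.0], [0.0, 0.0, -1.0]]
wrist_force: [-4.5, 0.4, 5.2]
opening: 0.177
```

Run:
```python
from h import *
mv((.4358,-.0754,.0712,-9.0))
o=grab("d4")
crop(o["scene"],170,90,140,130,5,"pics/d4s.png")
```

```text
t 7.40 pos [0.4526 0.0311 0.0718] yaw -9.0 F [-4.5  0.4  5.2] op 0.177 q [ -6.  15. -30.  45.   0.  93.]
[-10.78, 0.01, 0.06, 0.0, -0.0, 0.0]
```

View pics/d4s.png

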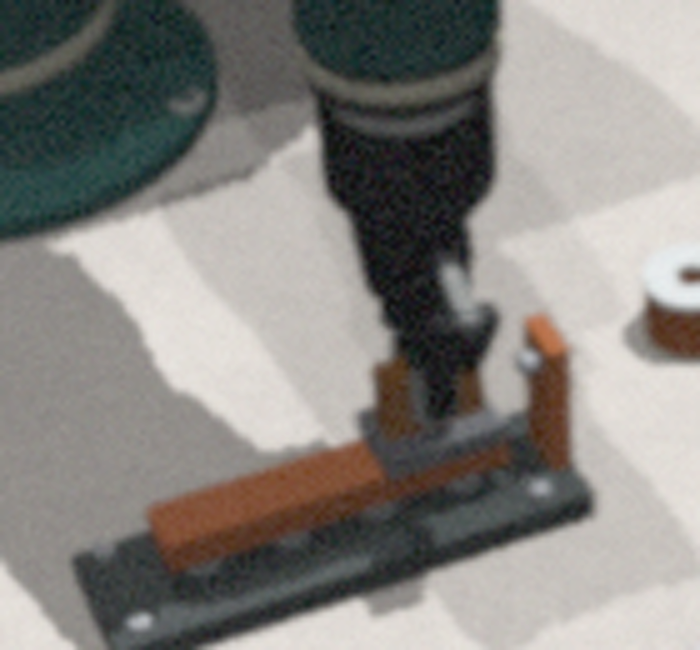

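Call:
play_rows(
  rows=[
    [-0.8,0,0,0,0,0],
    [-1.7,0,0,0,0,0],
    [-2.6,0,0,0,0,0],
    [-3.5,0,0,0,0,0],
    [-4.4,0,0,0,0,0],
    [-5.3,0,0,0,0,0],
    [-6.2,0,0,0,0,0],
    [-7.1,0,0,0,0,0],
    [-8,0,0,0,0,0],
    [-8.9,0,0,0,0,0],
    [-9.8,0,0,0,0,0],
    [-10.6,0,0,0,0,0],
  ],
)

```text
time: 9.0
position: [0.4368, -0.0738, 0.072]
tcp_rot: [[0.156, 0.988, 0.002], [0.988, -0.156, 0.0], [0.001, 0.002, -1.0]]
wrist_force: [0.3, 4.8, 6.6]
opening: 0.172
```

Call:
play_rows(
  rows=[
    [0,0,0,0,0,0],
    [0,0,0,0,0,0],
  ],
)

```text
time: 9.25
position: [0.4368, -0.0744, 0.0721]
tcp_rot: [[0.157, 0.988, 0.002], [0.988, -0.157, -0.002], [-0.001, 0.002, -1.0]]
wrist_force: [-0.8, -3.4, 5.8]
opening: 0.177
```

Run:
```python
from h import *
mv((.4526,.0312,.0712,-9.0))
o=grab("d5")
crop(o["scene"],170,90,140,130,5,"pics/d5s.png")
```

```text
t 9.25 pos [ 0.4368 -0.0744  0.0721] yaw -9.0 F [-0.8 -3.4  5.8] op 0.177 q [-20.  14. -32.  45.  -0.  79.]
[10.68, -0.1, 0.07, 0.002, 0.001, -0.0]
```

View pics/d5s.png

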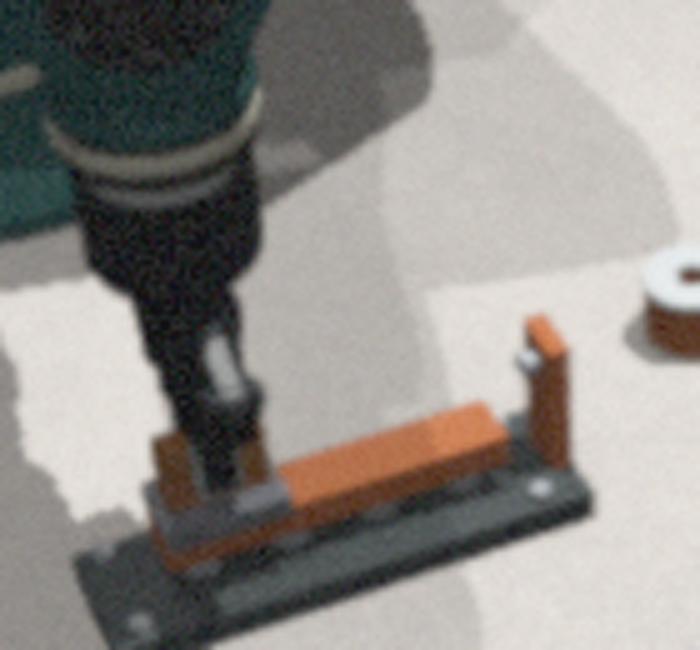

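Call:
play_rows(
  rows=[
    [0.8,0,0,0,0,0],
    [1.7,0,0,0,0,0],
    [2.6,0,0,0,0,0],
    [3.5,0,0,0,0,0],
    [4.4,0,0,0,0,0],
    [5.3,0,0,0,0,0],
    [6.2,0,0,0,0,0],
    [7.1,0,0,0,0,0],
    [8,0,0,0,0,0],
    [8.9,0,0,0,0,0],
    [9.8,0,0,0,0,0],
    [10.7,0,0,0,0,0],
  ],
)

```text
time: 10.85
position: [0.4537, 0.0317, 0.0721]
tcp_rot: [[0.157, 0.988, 0.002], [0.988, -0.157, -0.001], [-0.001, 0.002, -1.0]]
wrist_force: [-0.6, -4.8, 6.2]
opening: 0.177
```

Call:
play_rows(
  rows=[
    [0,0,0,0,0,0],
    [0,0,0,0,0,0],
    [0,0,0,0,0,0],
  ],
)

```text
time: 11.22
position: [0.4538, 0.0324, 0.0721]
tcp_rot: [[0.156, 0.988, 0.002], [0.988, -0.156, 0.001], [0.001, 0.002, -1.0]]
wrist_force: [0.7, 4.7, 6.0]
opening: 0.172
```

Run:
```python
from h import *
mv((.4526,.0312,.15,-9.0),(.4037,-.2674,.15,-14.7),(.4037,-.2674,.04,-14.7),(.4037,-.2674,.0253,-14.7))
o=grab("d6")
crop(o["scene"],170,90,140,130,5,"pics/d6s.png")
```

```text
t 11.22 pos [0.4538 0.0324 0.0721] yaw -9.0 F [0.7 4.7 6. ] op 0.172 q [ -6.  15. -30.  45.   0.  93.]
[-0.13, -0.08, -7.79, 0.002, -0.001, 0.0]
[-30.39, -0.25, -7.83, 0.002, -0.001, 0.1]
[-30.4, -0.28, 3.17, 0.002, -0.001, 0.1]
[-30.4, -0.28, 4.64, 0.002, -0.001, 0.1]
```

View pics/d6s.png

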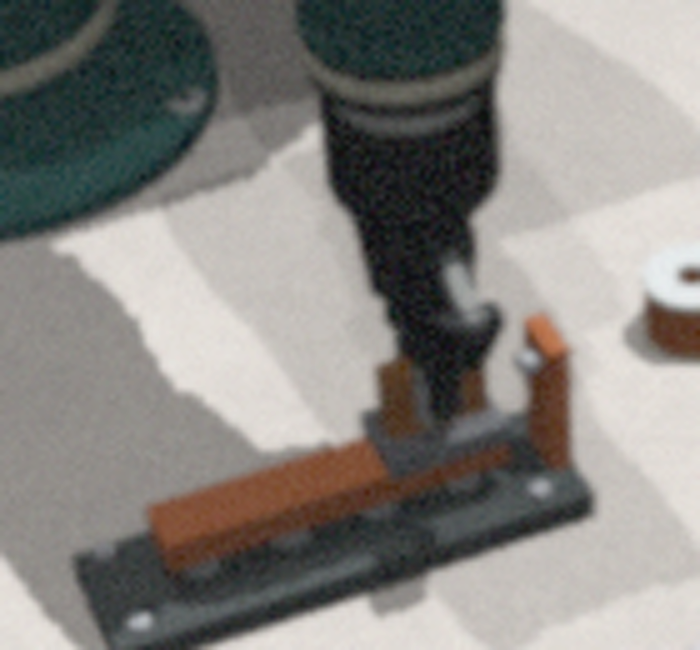

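Call:
play_rows(
  rows=[
    [0,0,-4,0,0,0],
    [0,0,-7.8,0,0,0],
    [-5,0,-7.8,0,0,0.02],
    [-10,0,-7.8,0,0,0.03],
    [-15,-0.1,-7.8,0,0,0.05],
    [-20,-0.1,-7.8,0,0,0.07],
    [-25,-0.2,-7.8,0,0,0.09],
    [-30,-0.3,-7.8,0,0,0.1],
    [-30.4,-0.3,-4,0,0,0.1],
    [-30.4,-0.3,0,0,0,0.1],
    [-30.4,-0.3,2,0,0,0.1],
    [-30.4,-0.3,2,0,0,0.1],
  ],
)

```text
time: 12.82
position: [0.4017, -0.2674, 0.0506]
tcp_rot: [[0.254, 0.967, -0.002], [0.967, -0.254, 0.001], [0.001, -0.002, -1.0]]
wrist_force: [0.0, -0.3, -0.7]
opening: 0.177
```

Call:
play_rows(
  rows=[
    [0,0,0,0,0,0],
    [0,0,0,0,0,0],
  ],
)

```text
time: 13.08
position: [0.4028, -0.2682, 0.0525]
tcp_rot: [[0.254, 0.967, 0.001], [0.967, -0.254, -0.001], [-0.001, 0.002, -1.0]]
wrist_force: [-0.1, 0.0, -1.6]
opening: 0.175
```

Run:
```python
from h import *
mv((.4037,-.267,.0253,-15.3),(.4037,-.267,.0245,-15.3))
```

```text
t 13.07 pos [ 0.4028 -0.2682  0.0525] yaw -14.7 F [-0.1  0.  -1.6] op 0.175 q [-43.  19. -28.  43.  -0.  61.]
[0.14, 0.05, 2.72, 0.002, 0.001, 0.01]
[0.14, 0.05, 2.8, 0.002, 0.001, 0.01]
```

Call:
play_rows(
  rows=[
    [0.14,0.05,1.2,0,0,0.01],
    [0.14,0.05,2.2,0,0,0.01],
    [0.14,0.05,2.7,0,0,0.01],
    [0.14,0.05,2.75,0,0,0.01],
    [0.14,0.05,2.75,0,0,0.01],
    [0.14,0.05,2.75,0,0,0.01],
  ],
)

```text
time: 13.82
position: [0.4027, -0.2661, 0.0243]
tcp_rot: [[0.264, 0.965, -0.0], [0.965, -0.264, 0.0], [0.0, -0.001, -1.0]]
wrist_force: [-4.9, 5.2, 15.5]
opening: 0.173
```

Call:
play_rows(
  rows=[
    [0,0,0,0,0,0],
    [0,0,0,0,0,0],
    [0,0,0,0,0,0],
    [0,0,0,0,0,0],
    [0,0,0,0,0,0],
    [0,0,-2,0,0,0],
    [0,0,-5,0,0,0],
    [0,0,-10,0,0,0],
    [0,0,-16,0,0,0],
    [0,0,-18,0,0,0],
    [0,0,-18,0,0,0],
  ],
  fingers=0,
)

```text
time: 15.2
position: [0.4036, -0.267, 0.2052]
tcp_rot: [[0.264, 0.965, 0.002], [0.965, -0.264, -0.002], [-0.001, 0.002, -1.0]]
wrist_force: [0.6, 0.2, -1.1]
opening: 0.998
```

Run:
```python
from h import *
# cores: core at (.6554,-.0392)and (.634,.1295); jaws along stand x: yaw 7.3
mv((.6558,-.0392,.12,7.3))
o=grab("e1")
crop(o["scene"],105,195,60,60,10,"pics/e1s.png")
crop(o["top"],385,270,60,60,10,"pics/e1t.png")
```

```text
t 15.20 pos [ 0.4036 -0.267   0.2052] yaw -15.3 F [ 0.6  0.2 -1.1] op 0.998 q [-43.  12. -12.  67.   0.  62.]
[28.64, 18.3, 8.53, 0.002, 0.002, -0.394]
```

View pics/e1s.png

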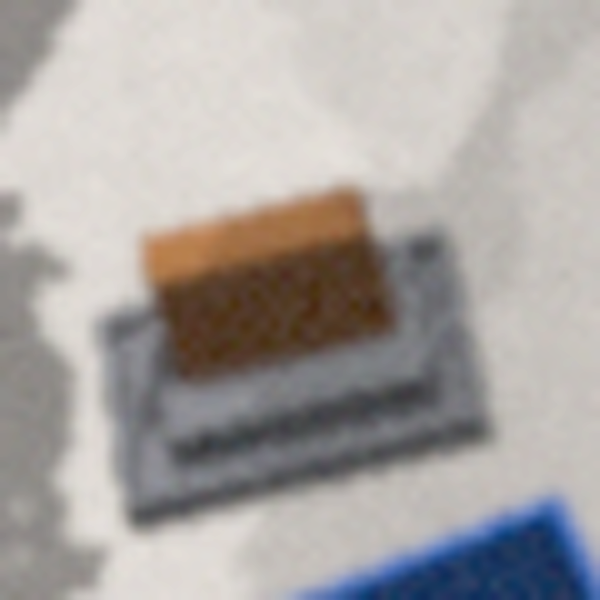

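View pics/top_e1.png

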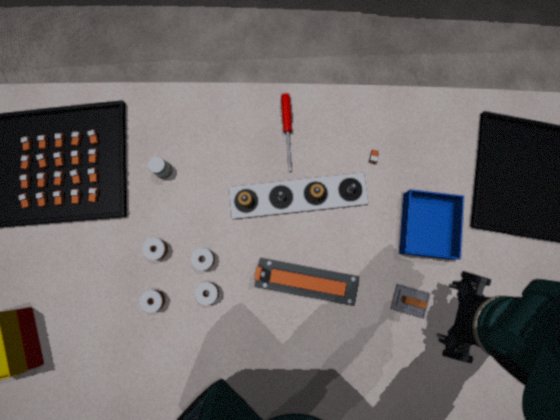

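Call:
play_rows(
  rows=[
    [5,3.2,0,0,0,-0.07],
    [10,6.4,0,0,0,-0.14],
    [15,9.6,0,0,0,-0.21],
    [20,12.8,1,0,0,-0.28],
    [25,16,4,0,0,-0.35],
    [28,18,8,0,0,-0.394],
    [28.6,18.3,8.5,0,0,-0.394],
    [28.6,18.3,8.5,0,0,-0.394],
    [28.6,18.3,8.5,0,0,-0.394],
  ],
)

```text
time: 16.42
position: [0.6548, -0.0398, 0.1201]
tcp_rot: [[-0.125, 0.992, 0.001], [0.992, 0.125, -0.0], [-0.0, 0.001, -1.0]]
wrist_force: [0.8, -0.0, -0.2]
opening: 1.001
```

Run:
```python
from h import *
mv((.6558,-.0392,.024,7.3))
print(plane("top",(291,170),.008))
```

```text
t 16.43 pos [ 0.6548 -0.0398  0.1201] yaw 7.2 F [ 0.8 -0.  -0.2] op 1.001 q [-11.  31.   5.  64.  -0.  72.]
[0.05, 0.1, 9.61, 0.001, 0.0, -0.002]
[0.71339483 0.02149578]
```

Call:
play_rows(
  rows=[
    [0.05,0.1,4,0,0,0],
    [0.05,0.1,8,0,0,0],
    [0.05,0.1,9.6,0,0,0],
    [0.05,0.1,9.6,0,0,0],
  ],
)

```text
time: 16.92
position: [0.6557, -0.0388, 0.0234]
tcp_rot: [[-0.126, 0.992, -0.0], [0.992, 0.126, -0.0], [0.0, -0.0, -1.0]]
wrist_force: [0.4, -0.8, 0.7]
opening: 1.002
```

Call:
play_rows(
  rows=[
    [0,0,0,0,0,0],
    [0,0,0,0,0,0],
    [0,0,0,0,0,0],
    [0,0,0,0,0,0],
    [0,0,0,0,0,0],
    [0,0,0,0,0,0],
    [0,0,-2,0,0,0],
    [0,0,-5,0,0,0],
    [0,0,-9,0,0,0],
    [0,0,-12,0,0,0],
    [0,0,-12,0,0,0],
  ],
  fingers=1,
)

```text
time: 18.3
position: [0.6571, -0.0385, 0.1456]
tcp_rot: [[-0.127, 0.992, 0.004], [0.992, 0.127, -0.001], [-0.001, 0.004, -1.0]]
wrist_force: [-0.2, 0.6, -1.3]
opening: 0.334
```

Run:
```python
from h import *
mv((.585,-.285,.13,-5.7),(.585,-.285,.045,-5.7))
o=grab("f1")
crop(o["scene"],220,120,130,140,4,"pics/f1s.png")
```

```text
t 18.30 pos [ 0.6571 -0.0385  0.1456] yaw 7.3 F [-0.2  0.6 -1.3] op 0.334 q [-10.  30.   8.  67.  -0.  72.]
[-23.54, -10.28, 1.54, 0.004, 0.001, 0.227]
[-23.53, -10.32, 10.04, 0.004, 0.001, 0.227]
```

View pics/f1s.png

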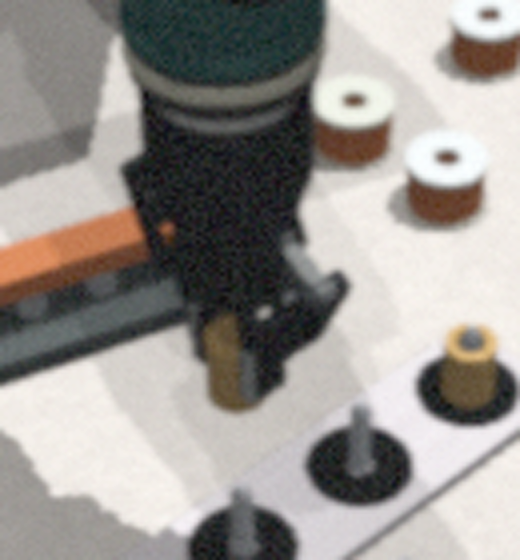

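Call:
play_rows(
  rows=[
    [-5,-2.2,0,0,0,0.05],
    [-10,-4.4,0,0,0,0.1],
    [-15,-6.6,0,0,0,0.15],
    [-20,-8.8,0,0,0,0.2],
    [-23.5,-10.3,1.5,0,0,0.227],
    [-23.5,-10.3,4,0,0,0.227],
    [-23.5,-10.3,8,0,0,0.227],
    [-23.5,-10.3,11.2,0,0,0.227],
    [-23.5,-10.3,11.5,0,0,0.227],
    [-23.5,-10.3,11.5,0,0,0.227],
  ],
)

```text
time: 19.65
position: [0.5836, -0.2845, 0.0284]
tcp_rot: [[0.1, 0.995, -0.0], [0.995, -0.1, 0.0], [0.0, -0.0, -1.0]]
wrist_force: [0.6, -0.3, 0.3]
opening: 0.336
```

Call:
play_rows(
  rows=[
    [0,0,0,0,0,0],
    [0,0,0,0,0,0],
    [0,0,0,0,0,0],
    [0,0,0,0,0,0],
    [0,0,-3,0,0,0],
    [0,0,-8,0,0,0],
    [0,0,-12,0,0,0],
    [0,0,-14,0,0,0],
    [0,0,-14,0,0,0],
  ],
  fingers=0,
)

```text
time: 20.78
position: [0.5842, -0.2848, 0.1694]
tcp_rot: [[0.1, 0.995, 0.002], [0.995, -0.1, -0.001], [-0.001, 0.002, -1.0]]
wrist_force: [-0.2, -0.1, -1.0]
opening: 1.001
```

Run:
```python
from h import *
mv((.634,.1296,.12,7.3))
o=grab("f2")
crop(o["scene"],80,160,130,140,4,"pics/f2s.png")
```

```text
t 20.77 pos [ 0.5842 -0.2848  0.1694] yaw -5.7 F [-0.2 -0.1 -1. ] op 1.001 q [-33.  29.   9.  70.   0.  63.]
[41.74, 0.81, 4.89, 0.002, 0.001, -0.227]
```

View pics/scene_f2.png

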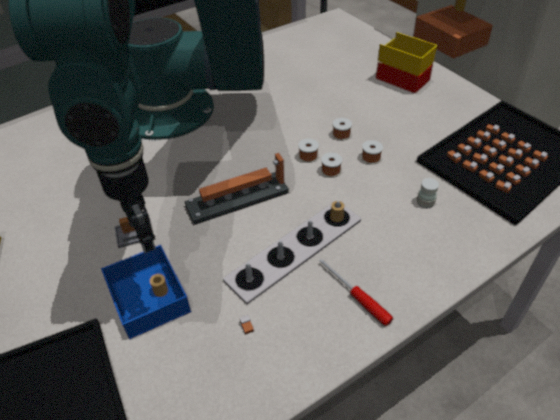

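Call:
play_rows(
  rows=[
    [6,0.1,0,0,0,-0.03],
    [12,0.2,0,0,0,-0.06],
    [18,0.3,0,0,0,-0.1],
    [24,0.5,0,0,0,-0.13],
    [30,0.6,0,0,0,-0.16],
    [36,0.7,1,0,0,-0.2],
    [41,0.8,4,0,0,-0.227],
    [41.7,0.8,4.9,0,0,-0.227],
    [41.7,0.8,4.9,0,0,-0.227],
    [41.7,0.8,4.9,0,0,-0.227],
  ],
)

```text
time: 22.12
position: [0.6334, 0.1284, 0.1195]
tcp_rot: [[-0.125, 0.992, 0.0], [0.992, 0.125, -0.0], [-0.0, 0.0, -1.0]]
wrist_force: [-0.2, -0.0, 0.6]
opening: 0.999
```

Run:
```python
from h import *
mv((.634,.1296,.024,7.3))
```

```text
t 22.12 pos [0.6334 0.1284 0.1195] yaw 7.2 F [-0.2 -0.   0.6] op 0.999 q [ 4. 30.  3. 63. -0. 87.]
[0.11, 0.08, 9.55, 0.0, 0.0, -0.002]
```

Call:
play_rows(
  rows=[
    [0.1,0.1,4,0,0,0],
    [0.1,0.1,8,0,0,0],
    [0.1,0.1,9.6,0,0,0],
    [0.1,0.1,9.6,0,0,0],
  ],
)

```text
time: 22.62
position: [0.634, 0.13, 0.0232]
tcp_rot: [[-0.126, 0.992, -0.001], [0.992, 0.126, -0.0], [-0.0, -0.001, -1.0]]
wrist_force: [0.4, -0.5, 1.0]
opening: 0.999
```

Call:
play_rows(
  rows=[
    [0,0,0,0,0,0],
    [0,0,0,0,0,0],
    [0,0,0,0,0,0],
    [0,0,0,0,0,0],
    [0,0,0,0,0,0],
    [0,0,0,0,0,0],
    [0,0,-2,0,0,0],
    [0,0,-5,0,0,0],
    [0,0,-9,0,0,0],
    [0,0,-13,0,0,0],
    [0,0,-13,0,0,0],
  ],
  fingers=1,
)

```text
time: 24.0
position: [0.6354, 0.131, 0.1563]
tcp_rot: [[-0.127, 0.992, 0.005], [0.992, 0.127, 0.0], [-0.0, 0.005, -1.0]]
wrist_force: [-0.3, -0.7, -1.4]
opening: 0.332
```

Run:
```python
from h import *
mv((.580,-.342,.15,-5.7),(.580,-.342,.028,-5.7))
o=grab("f3")
```

```text
t 24.00 pos [0.6354 0.131  0.1563] yaw 7.3 F [-0.3 -0.7 -1.4] op 0.332 q [ 4. 29.  7. 68. -0. 87.]
[-46.21, -11.5, 0.58, 0.005, -0.0, 0.227]
[-46.21, -11.56, 12.78, 0.005, -0.0, 0.227]
```

View pics/scene_f3.png

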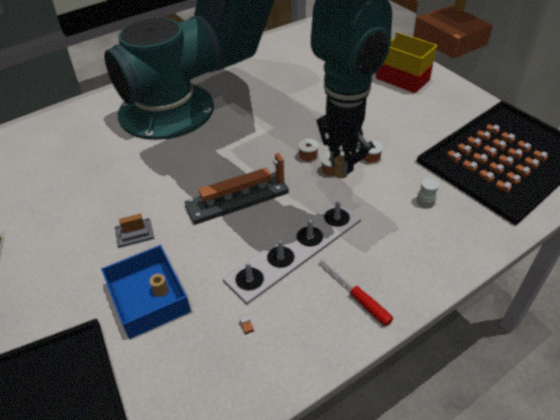

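Call:
play_rows(
  rows=[
    [-6,-1.5,0,0,0,0.03],
    [-12,-3,0,0,0,0.06],
    [-18,-4.5,0,0,0,0.09],
    [-24,-6,0,0,0,0.12],
    [-30,-7.5,0,0,0,0.15],
    [-36,-9,0,0,0,0.18],
    [-42,-10.5,0,0,0,0.21],
    [-46.2,-11.5,1,0,0,0.227],
    [-46.2,-11.5,5,0,0,0.227],
    [-46.2,-11.5,9,0,0,0.227],
    [-46.2,-11.5,12.5,0,0,0.227],
    [-46.2,-11.5,12.7,0,0,0.227],
  ],
)

```text
time: 25.6
position: [0.5765, -0.3406, 0.0228]
tcp_rot: [[0.1, 0.995, -0.005], [0.995, -0.1, 0.004], [0.003, -0.005, -1.0]]
wrist_force: [0.4, 0.7, -0.3]
opening: 0.334
```

Call:
play_rows(
  rows=[
    [0,0,0,0,0,0],
  ],
)

```text
time: 25.72
position: [0.5786, -0.3421, 0.0266]
tcp_rot: [[0.1, 0.995, 0.0], [0.995, -0.1, -0.0], [-0.0, 0.0, -1.0]]
wrist_force: [-0.2, -0.6, -0.9]
opening: 0.331
```

Call:
play_rows(
  rows=[
    [0,0,0,0,0,0],
    [0,0,0,0,0,0],
    [0,0,0,0,0,0],
    [0,0,0,0,0,0],
    [0,0,-3,0,0,0],
    [0,0,-8,0,0,0],
    [0,0,-12,0,0,0],
    [0,0,-14,0,0,0],
    [0,0,-14,0,0,0],
  ],
  fingers=0,
)

```text
time: 26.85
position: [0.579, -0.3425, 0.1675]
tcp_rot: [[0.1, 0.995, 0.002], [0.995, -0.1, -0.002], [-0.001, 0.002, -1.0]]
wrist_force: [0.6, 0.1, -0.9]
opening: 1.002
```

Run:
```python
from h import *
mv((.58,.0,.2,25),(.54,.20,.2,52),(.4915,.2259,.12,52))
o=grab("f4")
crop(o["scene"],240,110,180,150,4,"pics/f4s.png")
crop(o["top"],130,220,100,95,7,"pics/f4t.png")
```

```text
t 26.85 pos [ 0.579  -0.3425  0.1675] yaw -5.7 F [ 0.6  0.1 -0.9] op 1.002 q [-38.  31.  13.  72.  -0.  58.]
[34.08, -3.31, -3.31, 0.002, 0.002, -0.536]
[53.58, -9.29, -3.35, 0.001, 0.002, -1.008]
[55.69, -14.39, 4.63, 0.001, 0.002, -1.008]
```

View pics/scene_f4.png

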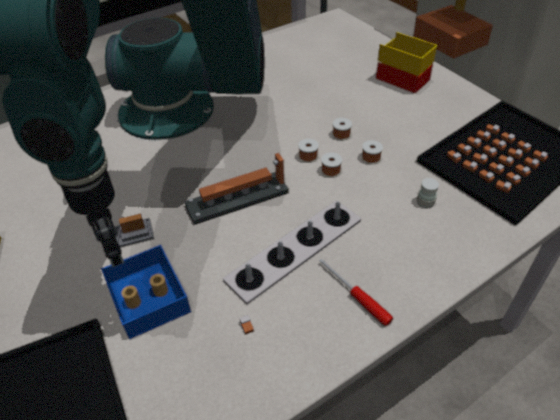

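View pics/f4t.png

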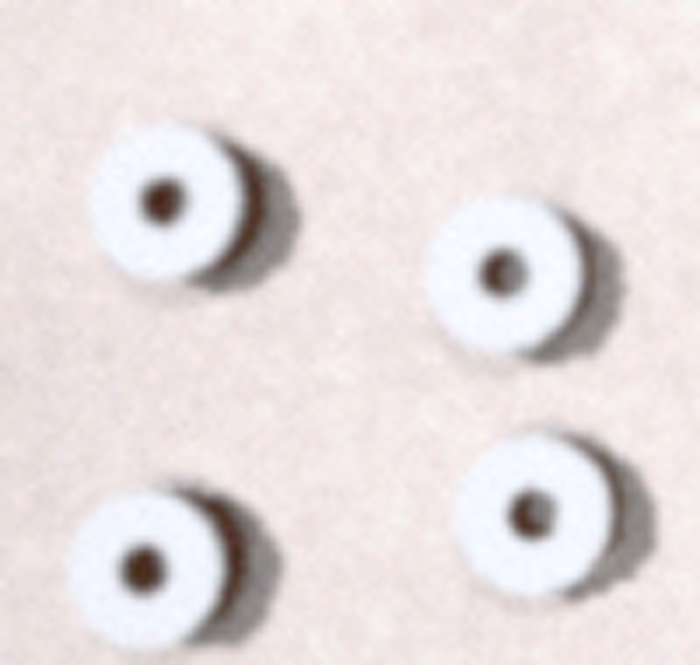

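```bash
cat >> h.py <<'E'
def reels(o,lo={"top":150,"scene":60},z=.038,verbose=False):
    out={}
    for n in("top","scene"):
        im=cv2.GaussianBlur(o[n],(0,0),1.0).astype(float);hsv=cv2.cvtColor(o[n],cv2.COLOR_BGR2HSV)
        m=((im[...,0]-im[...,2]>2)&(im.min(2)>120)).astype(np.uint8)
        m=cv2.morphologyEx(m,cv2.MORPH_CLOSE,np.ones((3,3),np.uint8))
        cs,_=cv2.findContours(m,cv2.RETR_EXTERNAL,cv2.CHAIN_APPROX_NONE);L=[]
        for c in cs:
            a=cv2.contourArea(c)
            if a<lo[n] or a>700 or len(c)<8: continue
            (cx,cy),(d1,d2),_=cv2.fitEllipse(c)
            if max(d1,d2)>32 or min(d1,d2)/max(d1,d2)<.4: continue
            L.append((cx,cy,a,plane(n,(cx,cy),z)))
        out[n]=L
        if verbose: print(n,[(round(l[0],1),round(l[1],1),round(l[2]),l[3].round(4)) for l in L])
    return out
E
python3 - <<'E'
from h import *
reels({n:cv2.imread(f"pics/{n}_f4.png") for n in("top","scene")},verbose=True)
E
```

```text
top [(150.2, 300.8, 332, array([0.3913, 0.3415])), (205.6, 293.2, 348, array([0.4125, 0.213 ])), (201.3, 258.6, 334, array([0.4913, 0.2265])), (153.0, 248.3, 319, array([0.5125, 0.3421])), (156.1, 164.2, 169, array([0.7152, 0.3483]))]
scene [(429.7, 183.8, 91, array([0.6968, 0.3591])), (331.3, 159.0, 136, array([0.4917, 0.2243])), (372.2, 146.5, 122, array([0.5129, 0.3398])), (308.0, 144.7, 118, array([0.4129, 0.2107])), (341.7, 123.2, 98, array([0.3911, 0.3388]))]
```

Call:
play_rows(
  rows=[
    [6,-0.6,-1,0,0,-0.09],
    [12,-1.2,-2,0,0,-0.18],
    [18,-1.8,-3,0,0,-0.27],
    [24,-2.4,-3.3,0,0,-0.36],
    [30,-3,-3.3,0,0,-0.45],
    [36,-3.8,-3.3,0,0,-0.54],
    [41,-5.3,-3.3,0,0,-0.66],
    [46,-7,-3.3,0,0,-0.78],
    [51,-9.5,-3.3,0,0,-0.9],
    [54,-12,-2,0,0,-1.008],
    [55.7,-14.4,2,0,0,-1.008],
    [55.7,-14.4,4.6,0,0,-1.008],
  ],
)

```text
time: 28.45
position: [0.488, 0.2275, 0.1176]
tcp_rot: [[-0.79, 0.613, -0.003], [0.613, 0.79, -0.001], [0.002, -0.002, -1.0]]
wrist_force: [0.1, -0.0, 0.0]
opening: 1.006
```

Call:
play_rows(
  rows=[
    [0,0,0,0,0,0],
    [0,0,0,0,0,0],
  ],
)

```text
time: 28.7
position: [0.4911, 0.2264, 0.1205]
tcp_rot: [[-0.788, 0.616, 0.0], [0.616, 0.788, 0.0], [-0.0, 0.0, -1.0]]
wrist_force: [0.5, -0.2, -0.1]
opening: 1.0
```

Run:
```python
from h import *
mv((.4915,.2254,.006,52))
```

```text
t 28.70 pos [0.4911 0.2264 0.1205] yaw 52.0 F [ 0.5 -0.2 -0.1] op 1.000 q [ 16.  20. -13.  57.  -0.  54.]
[-0.09, -0.05, 11.45, 0.0, 0.0, 0.0]
```

Call:
play_rows(
  rows=[
    [-0.1,-0.05,5,0,0,0],
    [-0.1,-0.05,9,0,0,0],
    [-0.1,-0.05,11.2,0,0,0],
    [-0.1,-0.05,11.4,0,0,0],
    [-0.1,-0.05,11.4,0,0,0],
  ],
)

```text
time: 29.32
position: [0.4922, 0.2256, 0.0072]
tcp_rot: [[-0.788, 0.616, 0.002], [0.616, 0.788, 0.0], [-0.001, 0.001, -1.0]]
wrist_force: [-0.4, -0.2, -0.7]
opening: 0.997
```

Call:
play_rows(
  rows=[
    [0,0,0,0,0,0],
    [0,0,0,0,0,0],
    [0,0,0,0,0,0],
    [0,0,0,0,0,0],
    [0,0,0,0,0,0],
    [0,0,0,0,0,0],
  ],
  fingers=1,
)

```text
time: 30.08
position: [0.4918, 0.2257, 0.0072]
tcp_rot: [[-0.788, 0.615, 0.002], [0.615, 0.788, 0.0], [-0.001, 0.001, -1.0]]
wrist_force: [-2.0, -0.9, 12.8]
opening: 0.585
```

Call:
play_rows(
  rows=[
    [0,0,-2,0,0,0],
    [0,0,-6,0,0,0],
    [0,0,-10,0,0,0],
    [0,0,-12,0,0,0],
    [0,0,-12,0,0,0],
    [0,0,-12,0,0,0],
  ],
)

```text
time: 30.82
position: [0.4908, 0.2254, 0.1251]
tcp_rot: [[-0.788, 0.615, -0.001], [0.615, 0.788, -0.0], [0.001, -0.001, -1.0]]
wrist_force: [0.4, -0.6, -2.0]
opening: 0.578
```

Run:
```python
from h import *
o=grab("g1")
crop(o["scene"],270,60,130,130,5,"pics/g1s.png")
mv((.6345,.130,.12,52),(.6669,-.1238,.12,52))
```

```text
t 30.93 pos [0.4906 0.2253 0.1249] yaw 52.0 F [-0.6 -0.8 -2.1] op 0.582 q [ 16.  20. -13.  57.   0.  54.]
[-17.21, 1.34, 0.47, -0.002, -0.001, 0.0]
[-35.38, -16.67, 0.48, -0.002, -0.001, 0.0]
```

View pics/g1s.png

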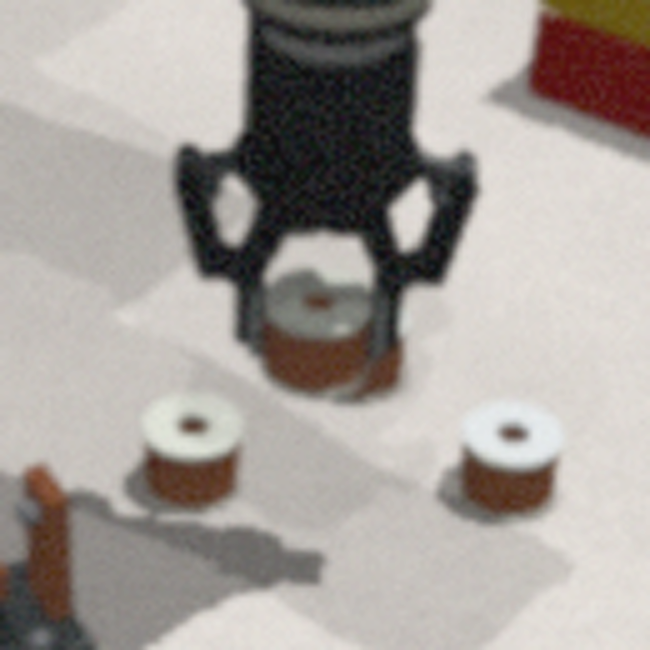

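Run:
```python
from h import *
print(plane("scene",A([(319,300)],5,270,60)[0],.1556), manip.sense()["position"])
```

```text
[0.48976612 0.22503149] [0.49062901 0.22533951 0.1249282 ]
```

Call:
play_rows(
  rows=[
    [-5,0.4,0,0,0,0],
    [-10,0.8,0,0,0,0],
    [-15,1.2,0,0,0,0],
    [-17.2,1.3,0.5,0,0,0],
    [-17.2,1.3,2.5,0,0,0],
    [-17.2,1.3,3.5,0,0,0],
    [-17.2,1.3,3.5,0,0,0],
    [-17.2,1.3,3.5,0,0,0],
  ],
)

```text
time: 31.92
position: [0.6348, 0.1303, 0.0917]
tcp_rot: [[-0.789, 0.615, 0.001], [0.615, 0.789, 0.0], [-0.0, 0.0, -1.0]]
wrist_force: [-0.4, -0.0, -1.7]
opening: 0.586
```

Run:
```python
from h import *
o=grab("g2")
crop(o["scene"],280,110,120,130,5,"pics/g2s.png")
crop(o["top"],215,165,60,60,10,"pics/g2t.png")
mv((.6345,.130,.05,52))
```

```text
t 32.02 pos [0.635  0.1302 0.0918] yaw 52.0 F [-0.7  0.5 -2.6] op 0.588 q [ 4. 31.  1. 60.  0. 42.]
[0.03, -0.05, 4.18, 0.001, 0.001, 0.001]
```

View pics/g2s.png

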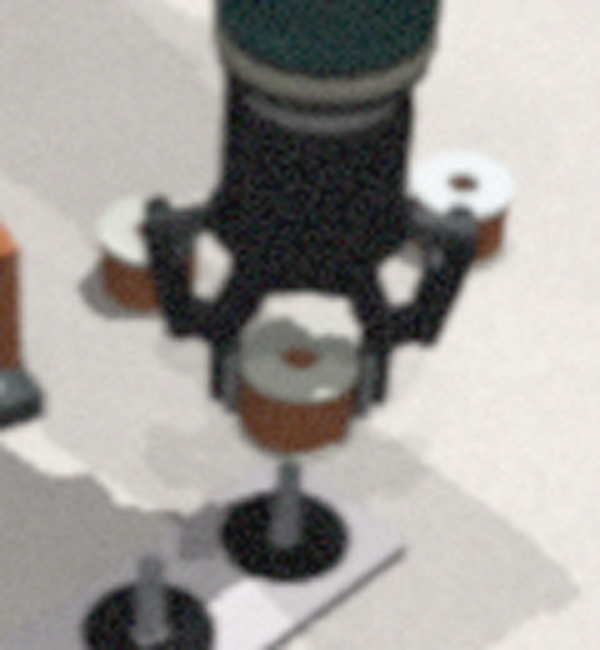

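View pics/g2t.png

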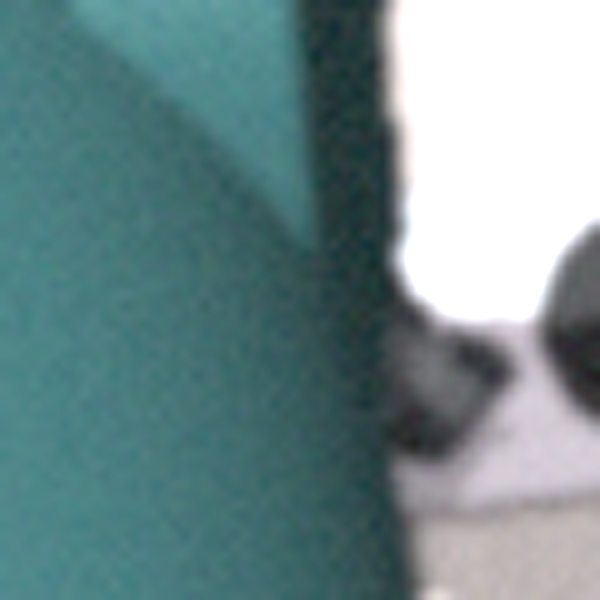

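Run:
```python
from h import *
print(plane("scene",A([(299,357)],5,280,110)[0],.1224))
print(plane("scene",A([(285,537)],5,280,110)[0],.012), plane("scene",A([(290,466)],5,280,110)[0],.062))
```

```text
[0.63442371 0.12890153]
[0.63508093 0.12870619] [0.63810032 0.12550912]
```

Call:
play_rows(
  rows=[
    [0,-0.03,1.5,0,0,0],
    [0,-0.03,2.5,0,0,0],
    [0,-0.03,3.2,0,0,0],
    [0,-0.03,3.8,0,0,0],
    [0,-0.03,4.2,0,0,0],
    [0,-0.03,4.2,0,0,0],
  ],
)

```text
time: 32.78
position: [0.6346, 0.1297, 0.0488]
tcp_rot: [[-0.788, 0.615, -0.0], [0.615, 0.788, -0.0], [0.0, -0.0, -1.0]]
wrist_force: [-0.8, -0.3, -1.0]
opening: 0.586
```

Run:
```python
from h import *
mv((.6345,.130,.0195,52))
o=grab("g3")
crop(o["scene"],280,110,120,130,5,"pics/g3s.png")
```

```text
t 32.77 pos [0.6346 0.1297 0.0488] yaw 52.0 F [-0.8 -0.3 -1. ] op 0.586 q [ 4. 33. -3. 54. -0. 42.]
[0.03, 0.02, 2.93, -0.0, -0.0, 0.0]
```

View pics/g3s.png

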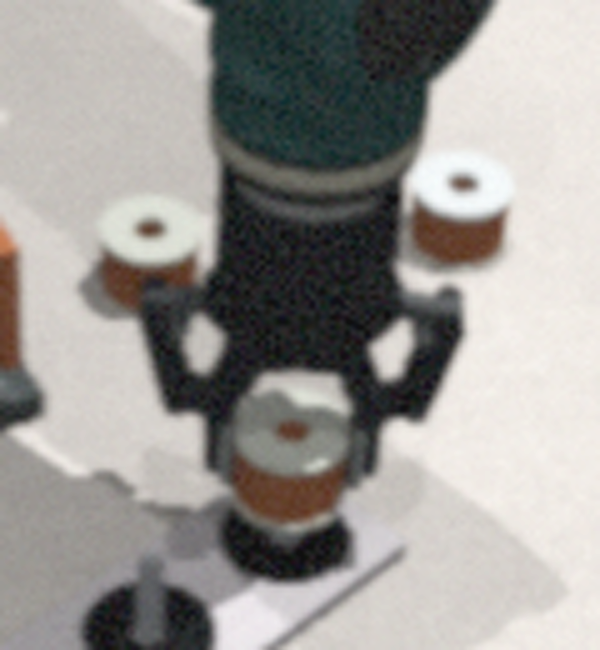

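No contact force and the bottom is at 42 mm, 20 mm below the tip: it is threaded. Seat it.

Call:
play_rows(
  rows=[
    [0,0,1,0,0,0],
    [0,0,2,0,0,0],
    [0,0,2.7,0,0,0],
    [0,0,2.95,0,0,0],
    [0,0,2.95,0,0,0],
    [0,0,2.95,0,0,0],
  ],
)

```text
time: 33.62
position: [0.6348, 0.1297, 0.0196]
tcp_rot: [[-0.788, 0.615, 0.0], [0.615, 0.788, 0.0], [-0.0, 0.0, -1.0]]
wrist_force: [-0.1, 0.3, -2.8]
opening: 0.581
```

Call:
play_rows(
  rows=[
    [0,0,0,0,0,0],
    [0,0,0,0,0,0],
    [0,0,0,0,0,0],
    [0,0,-2,0,0,0],
    [0,0,-5,0,0,0],
    [0,0,-9,0,0,0],
    [0,0,-11,0,0,0],
    [0,0,-11,0,0,0],
    [0,0,-11,0,0,0],
  ],
  fingers=0,
)

```text
time: 34.75
position: [0.6343, 0.1296, 0.1286]
tcp_rot: [[-0.788, 0.615, -0.001], [0.615, 0.788, -0.0], [0.001, -0.001, -1.0]]
wrist_force: [-0.2, -0.3, 0.0]
opening: 0.994
```

Run:
```python
from h import *
o=grab("g4")
reels(o,verbose=True)
crop(o["scene"],280,110,120,130,5,"pics/g4s.png")
mv((.4130,.2119,.13,52))
```

```text
top []
scene [(429.5, 183.7, 93, array([0.6961, 0.359 ]))]
t 34.85 pos [0.6341 0.1296 0.1284] yaw 52.0 F [ 0.1 -1.5 -0.1] op 0.999 q [ 4. 30.  4. 65. -0. 42.]
[22.49, -7.12, -0.13, -0.001, -0.001, 0.0]
```

View pics/g4s.png

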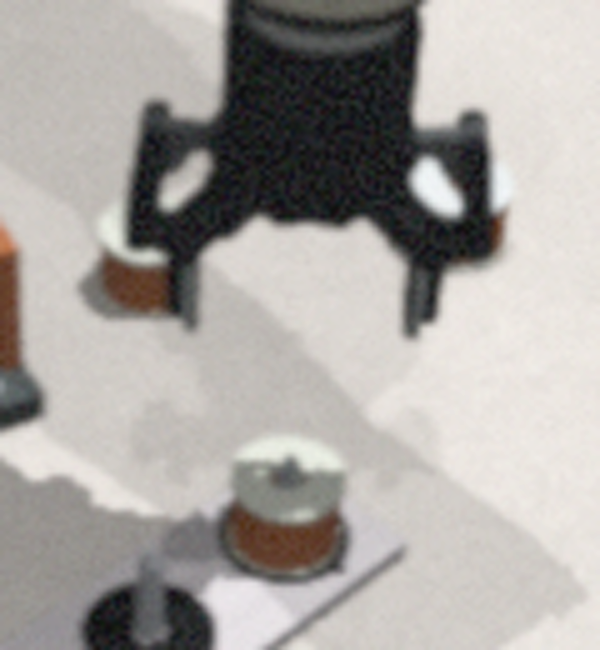

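Run:
```python
from h import *
print(plane("scene",A([(150,229)],5,280,110)[0],.038))
t=cv2.imread("pics/top_g4.png");crop(t,130,180,120,140,5,"pics/g4t.png")
```

```text
[0.44941959 0.18890351]
```

View pics/g4t.png

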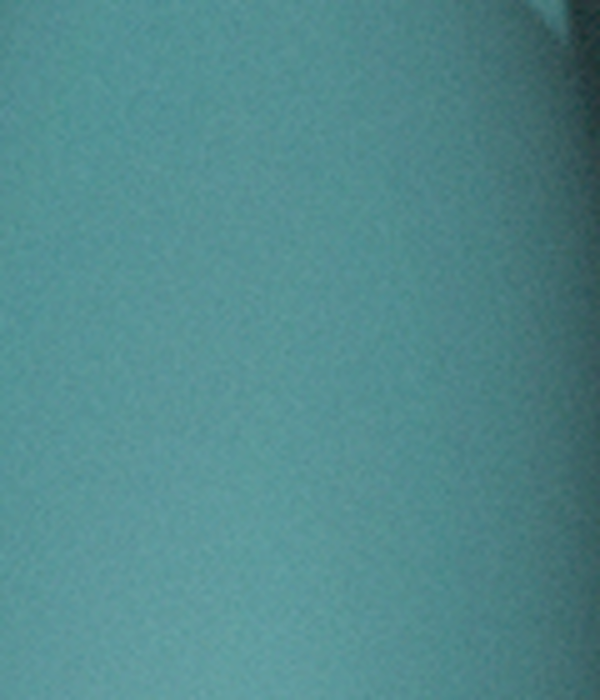

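Run:
```python
from h import *
mv((.4492,.190,.15,52))
```

```text
t 34.85 pos [0.6341 0.1296 0.1284] yaw 52.0 F [ 0.1 -1.5 -0.1] op 0.999 q [ 4. 30.  4. 65. -0. 42.]
[18.29, -6.62, -2.13, -0.001, -0.001, 0.0]
```

Call:
play_rows(
  rows=[
    [5,-1.8,-2,0,0,0],
    [10,-3.6,-2.1,0,0,0],
    [15,-5.4,-2.1,0,0,0],
    [18,-6.6,-2.1,0,0,0],
    [18.3,-6.6,-2.1,0,0,0],
    [18.3,-6.6,-2.1,0,0,0],
  ],
)

```text
time: 35.6
position: [0.4502, 0.1903, 0.1503]
tcp_rot: [[-0.788, 0.615, 0.0], [0.615, 0.788, -0.0], [-0.0, 0.0, -1.0]]
wrist_force: [-0.9, -0.7, 0.4]
opening: 0.997
```

Run:
```python
from h import *
o=grab("h1")
crop(o["scene"],280,80,120,110,6,"pics/h1s.png")
mv((.4492,.190,.007,52))
```

```text
t 35.70 pos [0.4507 0.1901 0.1502] yaw 52.0 F [ 0.5 -0.3  0.5] op 0.998 q [ 13.  14. -17.  59.  -0.  51.]
[0.11, -0.1, 14.32, -0.0, -0.0, -0.0]
```

View pics/h1s.png

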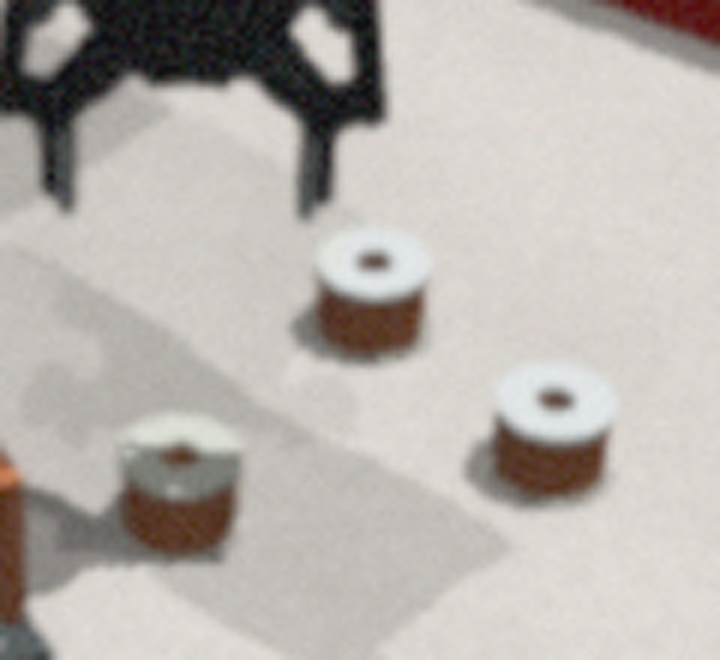

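Run:
```python
from h import *
for u in[(181,456),(374,261),(555,400)]: print(plane("scene",A([u],6,280,80)[0],.038))
```

```text
[0.45020793 0.18878553]
[0.39094021 0.33977318]
[0.51212482 0.34026143]
```

Call:
play_rows(
  rows=[
    [0.05,-0.06,6,0,0,0],
    [0.05,-0.06,11,0,0,0],
    [0.05,-0.06,13.8,0,0,0],
    [0.05,-0.06,14.3,0,0,0],
    [0.05,-0.06,14.3,0,0,0],
  ],
)

```text
time: 36.33
position: [0.4497, 0.19, 0.008]
tcp_rot: [[-0.788, 0.616, 0.0], [0.616, 0.788, 0.0], [-0.0, 0.0, -1.0]]
wrist_force: [-0.2, 0.9, -0.2]
opening: 1.001
```

Call:
play_rows(
  rows=[
    [0,0,0,0,0,0],
    [0,0,0,0,0,0],
    [0,0,0,0,0,0],
    [0,0,0,0,0,0],
    [0,0,0,0,0,0],
    [0,0,0,0,0,0],
  ],
  fingers=1,
)

```text
time: 37.08
position: [0.4497, 0.1903, 0.0086]
tcp_rot: [[-0.788, 0.615, 0.002], [0.615, 0.788, 0.0], [-0.001, 0.001, -1.0]]
wrist_force: [-2.4, -1.1, 12.1]
opening: 0.585
```

Call:
play_rows(
  rows=[
    [0,0,-2,0,0,0],
    [0,0,-6,0,0,0],
    [0,0,-10,0,0,0],
    [0,0,-12,0,0,0],
    [0,0,-12,0,0,0],
    [0,0,-12,0,0,0],
  ],
)

```text
time: 37.83
position: [0.4485, 0.19, 0.1267]
tcp_rot: [[-0.788, 0.615, -0.001], [0.615, 0.788, -0.0], [0.001, -0.001, -1.0]]
wrist_force: [-0.5, -0.5, -2.8]
opening: 0.587
```

Run:
```python
from h import *
o=grab("h2")
crop(o["scene"],250,70,130,130,5,"pics/h2s.png")
mv((.6454,.045,.12,52),(.6454,.045,.09,52))
```

```text
t 37.92 pos [0.4484 0.1899 0.1265] yaw 52.0 F [-0.5  1.1 -3.2] op 0.581 q [ 13.  15. -20.  55.  -0.  51.]
[-24.45, 0.7, 0.63, -0.001, -0.001, 0.0]
[-24.45, 0.7, 3.63, -0.001, -0.001, 0.0]
```

View pics/h2s.png

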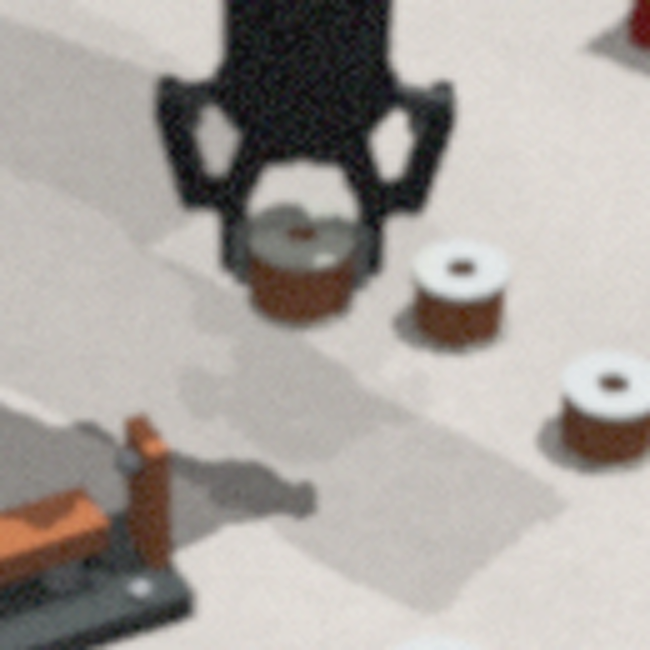

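Call:
play_rows(
  rows=[
    [-5,0.1,0,0,0,0],
    [-10,0.3,0,0,0,0],
    [-15,0.4,0,0,0,0],
    [-20,0.6,0,0,0,0],
    [-24,0.7,0.6,0,0,0],
    [-24.5,0.7,2.5,0,0,0],
    [-24.5,0.7,3.5,0,0,0],
    [-24.5,0.7,3.5,0,0,0],
    [-24.5,0.7,3.5,0,0,0],
  ],
)

```text
time: 39.05
position: [0.6463, 0.0453, 0.0932]
tcp_rot: [[-0.789, 0.615, 0.001], [0.615, 0.789, 0.0], [-0.0, 0.0, -1.0]]
wrist_force: [0.9, -0.5, -1.4]
opening: 0.581
```

Run:
```python
from h import *
print(plane("scene",A([(302,233)],5,250,70)[0],.156))
o=grab("h3")
crop(o["scene"],250,130,120,130,5,"pics/h3s.png")
mv((.6454,.045,.05,52))
```

```text
[0.44805314 0.18853532]
t 39.15 pos [0.6465 0.0452 0.0933] yaw 52.1 F [-0.5 -0.7 -2.5] op 0.584 q [-3. 31.  1. 60.  0. 35.]
[0.08, -0.09, 4.33, 0.001, 0.001, 0.001]
```

View pics/h3s.png

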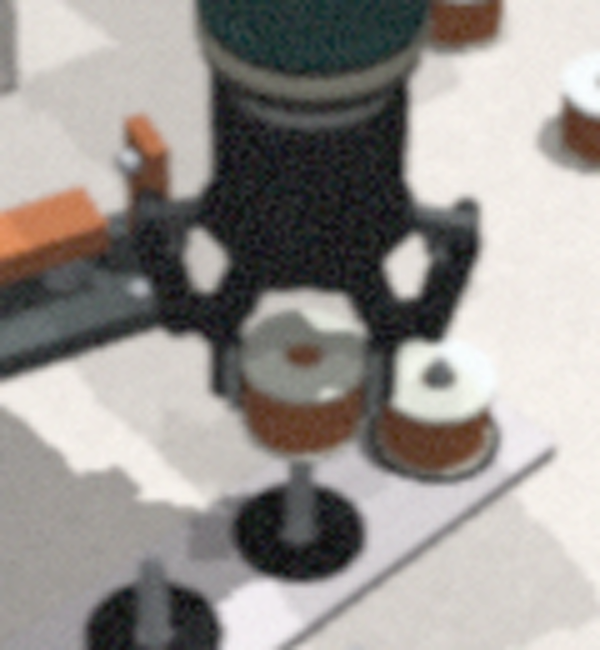

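Run:
```python
from h import *
print(plane("scene",A([(303,354)],5,250,130)[0],.1227),plane("scene",A([(299,534)],5,250,130)[0],.012))
```

```text
[0.64572665 0.04370278] [0.64637798 0.04370887]
```

Call:
play_rows(
  rows=[
    [0.02,-0.02,1.5,0,0,0],
    [0.02,-0.02,2.5,0,0,0],
    [0.02,-0.02,3.2,0,0,0],
    [0.02,-0.02,3.8,0,0,0],
    [0.02,-0.02,4.3,0,0,0],
    [0.02,-0.02,4.3,0,0,0],
  ],
)

```text
time: 39.9
position: [0.646, 0.0448, 0.0492]
tcp_rot: [[-0.788, 0.615, -0.0], [0.615, 0.788, 0.0], [0.0, -0.0, -1.0]]
wrist_force: [0.4, -0.1, -1.0]
opening: 0.583
```

Threaded with no force. Seat at TCP z ≈ 0.0206.

Call:
play_rows(
  rows=[
    [0,0,1,0,0,0],
    [0,0,2,0,0,0],
    [0,0,2.6,0,0,0],
    [0,0,2.85,0,0,0],
    [0,0,2.85,0,0,0],
    [0,0,2.85,0,0,0],
  ],
)

```text
time: 40.65
position: [0.6463, 0.0448, 0.0212]
tcp_rot: [[-0.788, 0.615, 0.0], [0.615, 0.788, -0.0], [-0.0, 0.0, -1.0]]
wrist_force: [-0.1, -0.3, -2.9]
opening: 0.58
```

Call:
play_rows(
  rows=[
    [0,0,0,0,0,0],
    [0,0,0,0,0,0],
    [0,0,0,0,0,0],
    [0,0,-2,0,0,0],
    [0,0,-5,0,0,0],
    [0,0,-9,0,0,0],
    [0,0,-12,0,0,0],
    [0,0,-12,0,0,0],
    [0,0,-12,0,0,0],
  ],
  fingers=0,
)

```text
time: 41.78
position: [0.6459, 0.0449, 0.1404]
tcp_rot: [[-0.788, 0.615, -0.001], [0.615, 0.788, 0.0], [0.001, -0.0, -1.0]]
wrist_force: [0.0, -0.3, -1.5]
opening: 1.0
```

Run:
```python
from h import *
o=grab("h4")
crop(o["scene"],250,80,140,140,5,"pics/h4s.png")
reels(o,verbose=True)
mv((.5123,.3412,.13,52),)
```

```text
top [(153.6, 250.0, 317, array([0.5085, 0.3405])), (156.5, 164.4, 176, array([0.7146, 0.3472]))]
scene [(429.7, 183.7, 90, array([0.6965, 0.3591])), (372.2, 146.4, 128, array([0.5128, 0.3401])), (342.0, 123.3, 90, array([0.3918, 0.3393]))]
t 41.88 pos [0.6457 0.0448 0.14  ] yaw 52.0 F [-0.5  0.2  0.1] op 0.997 q [-3. 29.  6. 66.  0. 35.]
[28.75, 15.15, 1.02, -0.001, -0.001, 0.0]
```

View pics/h4s.png

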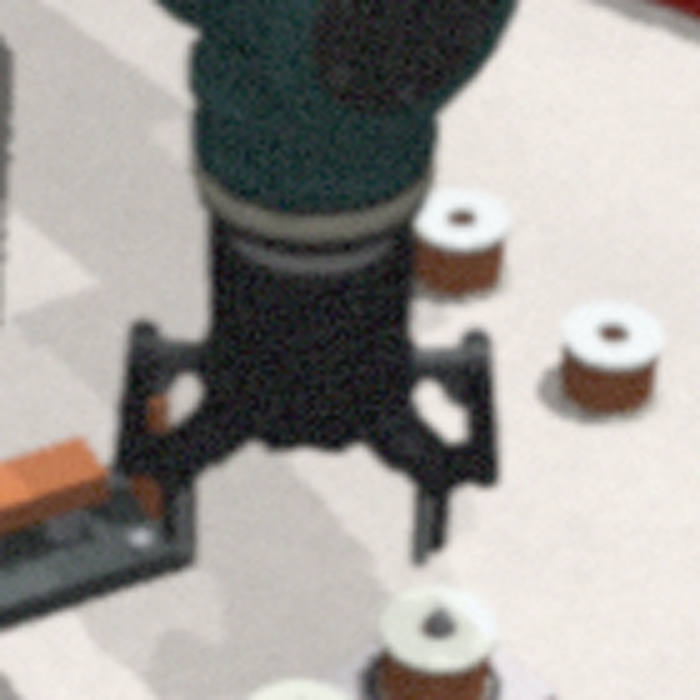

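Call:
play_rows(
  rows=[
    [5,2.6,0,0,0,0],
    [10,5.3,0,0,0,0],
    [15,7.9,0,0,0,0],
    [20,10.5,0,0,0,0],
    [25,13.2,0,0,0,0],
    [28.7,15.1,0.5,0,0,0],
    [28.7,15.1,2,0,0,0],
    [28.7,15.1,2,0,0,0],
    [28.7,15.1,2,0,0,0],
  ],
)

```text
time: 43.0
position: [0.5133, 0.3395, 0.121]
tcp_rot: [[-0.787, 0.616, -0.0], [0.616, 0.787, -0.0], [0.0, -0.0, -1.0]]
wrist_force: [-0.4, -0.0, 0.4]
opening: 0.997
```

Run:
```python
from h import *
mv((.5125,.3412,.0075,52))
```

```text
t 43.00 pos [0.5133 0.3395 0.121 ] yaw 51.9 F [-0.4 -0.   0.4] op 0.997 q [26. 27. -2. 61. -0. 64.]
[0.17, 0.09, 11.35, -0.0, -0.0, -0.001]
```

Call:
play_rows(
  rows=[
    [0.13,0.08,5,0,0,0],
    [0.13,0.08,9,0,0,0],
    [0.13,0.08,11,0,0,0],
    [0.13,0.08,11.35,0,0,0],
    [0.13,0.08,11.35,0,0,0],
  ],
)

```text
time: 43.62
position: [0.5131, 0.3416, 0.0084]
tcp_rot: [[-0.788, 0.616, 0.001], [0.616, 0.788, 0.0], [-0.0, 0.001, -1.0]]
wrist_force: [-0.3, 0.4, -0.8]
opening: 1.001
```

Call:
play_rows(
  rows=[
    [0,0,0,0,0,0],
    [0,0,0,0,0,0],
    [0,0,0,0,0,0],
    [0,0,0,0,0,0],
    [0,0,0,0,0,0],
    [0,0,0,0,0,0],
  ],
  fingers=1,
)

```text
time: 44.38
position: [0.5127, 0.342, 0.0087]
tcp_rot: [[-0.788, 0.615, 0.001], [0.615, 0.788, 0.0], [-0.001, 0.001, -1.0]]
wrist_force: [-1.3, -1.7, 10.9]
opening: 0.588
```

Call:
play_rows(
  rows=[
    [0,0,-2,0,0,0],
    [0,0,-6,0,0,0],
    [0,0,-10,0,0,0],
    [0,0,-12,0,0,0],
    [0,0,-12,0,0,0],
  ],
)

```text
time: 45.0
position: [0.5129, 0.3422, 0.1288]
tcp_rot: [[-0.788, 0.615, 0.002], [0.615, 0.788, 0.001], [-0.001, 0.002, -1.0]]
wrist_force: [0.5, -0.3, -3.7]
opening: 0.585
```

Run:
```python
from h import *
mv((.6563,-.039,.12,52),(.6563,-.039,.09,52))
```

```text
t 45.00 pos [0.5129 0.3422 0.1288] yaw 52.0 F [ 0.5 -0.3 -3.7] op 0.585 q [26. 26. -1. 62.  0. 64.]
[-34.76, -21.23, 0.87, 0.002, 0.001, 0.001]
[-34.76, -21.24, 3.87, 0.002, 0.001, 0.001]
```

Call:
play_rows(
  rows=[
    [-4.3,-2.7,0,0,0,0],
    [-8.7,-5.3,0,0,0,0],
    [-13,-8,0,0,0,0],
    [-17.4,-10.6,0,0,0,0],
    [-21.7,-13.3,0,0,0,0],
    [-26,-15.9,0,0,0,0],
    [-30.4,-18.6,0,0,0,0],
    [-34.7,-21.2,0.5,0,0,0],
    [-34.7,-21.2,2.5,0,0,0],
    [-34.7,-21.2,3.6,0,0,0],
    [-34.7,-21.2,3.6,0,0,0],
    [-34.7,-21.2,3.6,0,0,0],
  ],
)

```text
time: 46.5
position: [0.6555, -0.0381, 0.092]
tcp_rot: [[-0.789, 0.615, 0.0], [0.615, 0.789, -0.0], [-0.0, 0.0, -1.0]]
wrist_force: [1.1, -0.2, -2.6]
opening: 0.583
```

Run:
```python
from h import *
o=grab("i3")
crop(o["scene"],220,150,120,130,5,"pics/i3s.png")
mv((.6563,-.039,.05,52))
```

```text
t 46.60 pos [ 0.6556 -0.0383  0.0922] yaw 52.1 F [ 0.4  0.2 -2.7] op 0.588 q [-10.  32.   2.  60.  -0.  27.]
[-0.09, -0.02, 4.22, 0.0, 0.001, 0.001]
```

View pics/i3s.png

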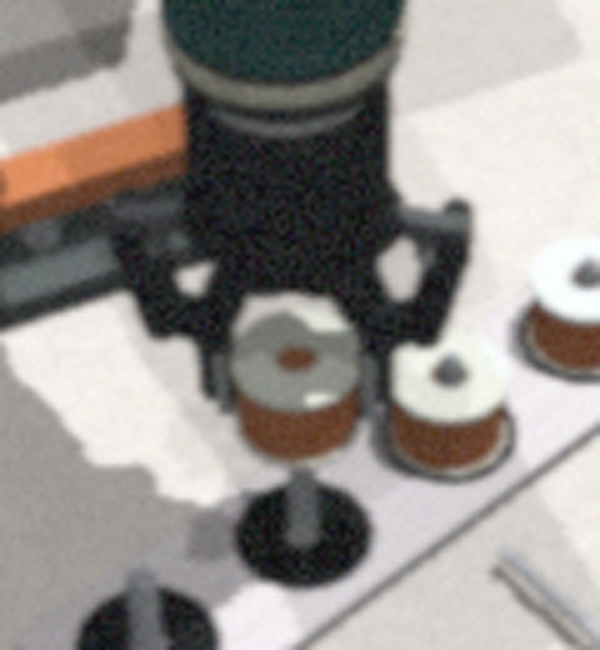

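Run:
```python
from h import *
print(plane("scene",A([(297,357)],5,220,150)[0],.0922-.0087+.038),plane("scene",A([(304,534)],5,220,150)[0],.012))
```

```text
[ 0.65544586 -0.03951751] [ 0.65616227 -0.03970078]
```

Call:
play_rows(
  rows=[
    [-0.04,0,1.5,0,0,0],
    [-0.04,0,2.5,0,0,0],
    [-0.04,0,3.2,0,0,0],
    [-0.04,0,3.8,0,0,0],
    [-0.04,0,4.2,0,0,0],
    [-0.04,0,4.2,0,0,0],
  ],
)

```text
time: 47.35
position: [0.6556, -0.039, 0.0494]
tcp_rot: [[-0.788, 0.615, -0.0], [0.615, 0.788, 0.0], [0.0, -0.0, -1.0]]
wrist_force: [0.4, 0.2, -3.5]
opening: 0.584
```

Call:
play_rows(
  rows=[
    [0,0,1,0,0,0],
    [0,0,2,0,0,0],
    [0,0,2.6,0,0,0],
    [0,0,2.85,0,0,0],
    [0,0,2.85,0,0,0],
    [0,0,2.85,0,0,0],
  ],
)

```text
time: 48.1
position: [0.6559, -0.039, 0.0212]
tcp_rot: [[-0.788, 0.615, 0.0], [0.615, 0.788, -0.0], [-0.0, 0.0, -1.0]]
wrist_force: [0.2, 0.3, -3.3]
opening: 0.586
```

Call:
play_rows(
  rows=[
    [0,0,0,0,0,0],
    [0,0,0,0,0,0],
    [0,0,0,0,0,0],
    [0,0,-2,0,0,0],
    [0,0,-5,0,0,0],
    [0,0,-9,0,0,0],
    [0,0,-12,0,0,0],
    [0,0,-12,0,0,0],
    [0,0,-12,0,0,0],
  ],
  fingers=0,
)

```text
time: 49.22
position: [0.6555, -0.0389, 0.1404]
tcp_rot: [[-0.788, 0.615, -0.001], [0.615, 0.788, 0.0], [0.001, -0.0, -1.0]]
wrist_force: [-0.3, -0.1, 0.3]
opening: 1.005
```

Run:
```python
from h import *
o=grab("i4")
reels(o,verbose=True)
mv((.391,.3406,.13,52),)
```

```text
top [(150.2, 300.8, 327, array([0.3913, 0.3413])), (156.5, 164.5, 176, array([0.7144, 0.3473]))]
scene [(337.1, 205.1, 208, array([0.6252, 0.136 ])), (429.8, 183.8, 87, array([0.6968, 0.3591])), (342.0, 123.3, 99, array([0.3917, 0.3393]))]
t 49.33 pos [ 0.6552 -0.0389  0.14  ] yaw 52.0 F [0.4 0.2 0.1] op 1.001 q [-11.  30.   7.  67.  -0.  27.]
[44.18, 13.66, 1.05, -0.001, -0.002, 0.0]
```

View pics/scene_i4.png

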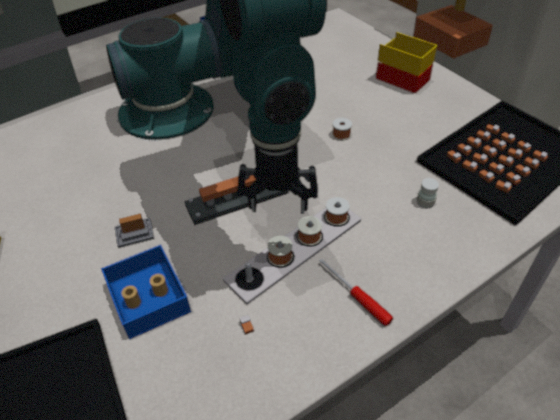

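Call:
play_rows(
  rows=[
    [5,1.5,0,0,0,0],
    [10,3.1,0,0,0,0],
    [15,4.6,0,0,0,0],
    [20,6.2,0,0,0,0],
    [25,7.7,0,0,0,0],
    [30,9.3,0,0,0,0],
    [35,10.8,0,0,0,0],
    [40,12.4,0,0,0,0],
    [44.2,13.6,1,0,0,0],
    [44.2,13.6,2,0,0,0],
    [44.2,13.6,2,0,0,0],
    [44.2,13.6,2,0,0,0],
  ],
)

```text
time: 50.82
position: [0.3916, 0.3395, 0.121]
tcp_rot: [[-0.787, 0.616, -0.0], [0.616, 0.787, -0.0], [-0.0, -0.0, -1.0]]
wrist_force: [0.4, -1.1, -0.4]
opening: 1.004
```

Run:
```python
from h import *
mv((.3913,.3406,.0075,52))
```

```text
t 50.83 pos [0.3916 0.3395 0.121 ] yaw 52.0 F [ 0.4 -1.1 -0.4] op 1.004 q [ 32.  18. -17.  56.  -0.  70.]
[0.1, 0.07, 11.35, -0.0, 0.0, -0.001]
```

Call:
play_rows(
  rows=[
    [0.09,0.06,5,0,0,0],
    [0.09,0.06,9,0,0,0],
    [0.09,0.06,11,0,0,0],
    [0.09,0.06,11.35,0,0,0],
    [0.09,0.06,11.35,0,0,0],
  ],
)

```text
time: 51.45
position: [0.3914, 0.3411, 0.0082]
tcp_rot: [[-0.788, 0.616, 0.001], [0.616, 0.788, 0.0], [-0.0, 0.001, -1.0]]
wrist_force: [-0.3, -0.4, -0.3]
opening: 0.999
```

Call:
play_rows(
  rows=[
    [0,0,0,0,0,0],
    [0,0,0,0,0,0],
    [0,0,0,0,0,0],
    [0,0,0,0,0,0],
    [0,0,0,0,0,0],
    [0,0,0,0,0,0],
  ],
  fingers=1,
)

```text
time: 52.2
position: [0.3911, 0.3415, 0.0086]
tcp_rot: [[-0.788, 0.615, 0.002], [0.615, 0.788, 0.001], [-0.001, 0.002, -1.0]]
wrist_force: [-2.7, -2.0, 13.3]
opening: 0.582
```

Call:
play_rows(
  rows=[
    [0,0,-2,0,0,0],
    [0,0,-6,0,0,0],
    [0,0,-10,0,0,0],
    [0,0,-13,0,0,0],
    [0,0,-13,0,0,0],
  ],
)

```text
time: 52.82
position: [0.3915, 0.3419, 0.1395]
tcp_rot: [[-0.788, 0.615, 0.003], [0.615, 0.788, 0.002], [-0.001, 0.004, -1.0]]
wrist_force: [0.7, 0.3, -3.4]
opening: 0.579
```

Run:
```python
from h import *
mv((.52,.15,.14,52),(.6675,-.1236,.14,52),(.6675,-.1236,.091,52))
```

```text
t 52.83 pos [0.3915 0.3419 0.1395] yaw 52.0 F [ 0.7  0.3 -3.4] op 0.579 q [ 32.  17. -15.  58.   0.  70.]
[-21.93, -7.22, -0.05, 0.004, 0.001, 0.001]
[-50.39, -19.72, -0.06, 0.004, 0.001, 0.001]
[-50.39, -19.73, 4.84, 0.004, 0.001, 0.001]
```

Call:
play_rows(
  rows=[
    [-5,-2,0,0,0,0],
    [-10,-3.9,0,0,0,0],
    [-15,-5.9,0,0,0,0],
    [-20,-7.8,0,0,0,0],
    [-25,-9.8,0,0,0,0],
    [-30,-11.7,0,0,0,0],
    [-35,-13.7,0,0,0,0],
    [-40,-15.7,0,0,0,0],
    [-45,-17.6,0,0,0,0],
    [-50,-19.5,0,0,0,0],
    [-50.4,-19.7,1,0,0,0],
    [-50.4,-19.7,2,0,0,0],
  ],
)

```text
time: 54.32
position: [0.6661, -0.1241, 0.1156]
tcp_rot: [[-0.788, 0.616, -0.002], [0.616, 0.788, 0.001], [0.002, -0.001, -1.0]]
wrist_force: [-0.8, 0.7, -2.8]
opening: 0.585
```

Run:
```python
from h import *
mv((.6670,-.1238,.092,52))
```

```text
t 54.33 pos [ 0.6661 -0.1241  0.1156] yaw 52.0 F [-0.8  0.7 -2.8] op 0.585 q [-17.  33.   8.  66.   0.  21.]
[-0.06, 0.08, 2.36, -0.001, -0.002, -0.0]
```

Call:
play_rows(
  rows=[
    [0,0,1.5,0,0,0],
    [0,0,2.7,0,0,0],
    [0,0,2.7,0,0,0],
    [0,0,2.7,0,0,0],
  ],
)

```text
time: 54.82
position: [0.6668, -0.124, 0.091]
tcp_rot: [[-0.788, 0.615, 0.001], [0.615, 0.788, -0.0], [-0.001, 0.0, -1.0]]
wrist_force: [-0.2, 0.4, -2.3]
opening: 0.586
```

Run:
```python
from h import *
o=grab("j3")
crop(o["scene"],190,170,120,130,5,"pics/j3s.png")
mv((.6670,-.1238,.05,52))
```

```text
t 54.92 pos [ 0.667  -0.1242  0.0912] yaw 52.0 F [ 0.5  0.9 -1.6] op 0.578 q [-17.  34.   6.  62.  -0.  21.]
[0.03, 0.03, 4.12, 0.0, 0.001, 0.001]
```

View pics/j3s.png

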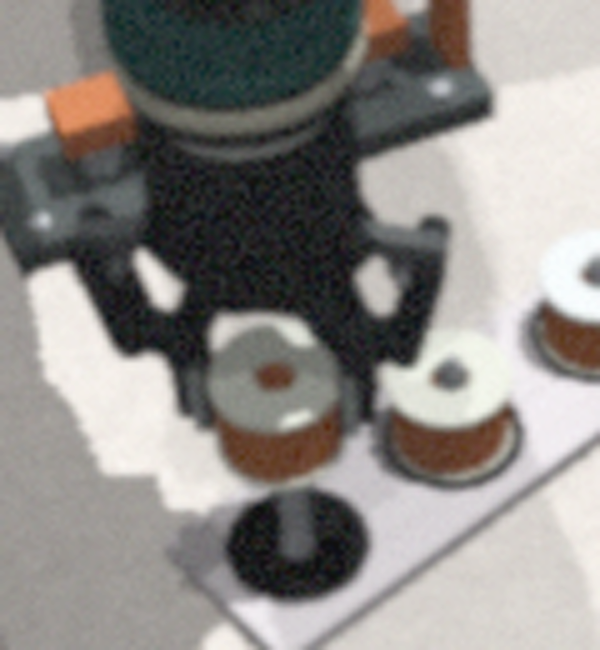

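Run:
```python
from h import *
print(plane("scene",A([(275,376)],5,190,170)[0],.0912-.0086+.038),plane("scene",A([(298,545)],5,190,170)[0],.012))
```

```text
[ 0.66796923 -0.12631215] [ 0.66758121 -0.12451803]
```

Call:
play_rows(
  rows=[
    [0.18,0.06,0.5,0,0,0],
    [0.18,0.06,1.5,0,0,0],
    [0.18,0.06,2.2,0,0,0],
    [0.18,0.06,2.7,0,0,0],
    [0.18,0.06,3.1,0,0,0],
    [0.18,0.06,3.1,0,0,0],
  ],
)

```text
time: 55.68
position: [0.6656, -0.1226, 0.0593]
tcp_rot: [[-0.788, 0.615, -0.0], [0.615, 0.788, 0.0], [0.0, -0.0, -1.0]]
wrist_force: [0.3, -0.2, -2.0]
opening: 0.584
```

Bottom at ~51 mm, below the 62 mm tip, no force. Continue.

Call:
play_rows(
  rows=[
    [0,0,1,0,0,0],
    [0,0,2,0,0,0],
    [0,0,3,0,0,0],
    [0,0,3.6,0,0,0],
    [0,0,3.85,0,0,0],
    [0,0,3.85,0,0,0],
  ],
)

```text
time: 56.42
position: [0.6657, -0.1226, 0.0212]
tcp_rot: [[-0.788, 0.615, 0.0], [0.615, 0.788, -0.0], [-0.0, 0.0, -1.0]]
wrist_force: [0.5, -0.5, -2.5]
opening: 0.586
```

Run:
```python
from h import *
o=grab("j4")
crop(o["scene"],190,170,120,130,5,"pics/j4s.png")
```

```text
(no output)
```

View pics/j4s.png

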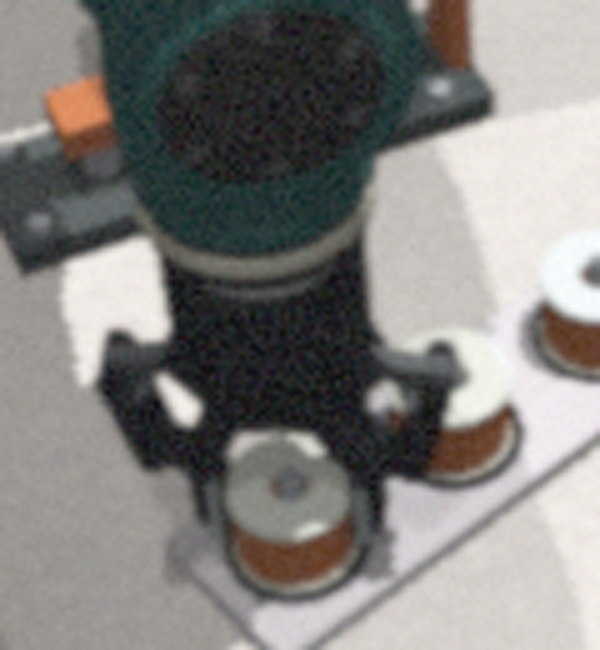

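Spindle tip visible through the bore at (290,483). Release, rise and back away for a clear view.

Call:
play_rows(
  rows=[
    [0,0,0,0,0,0],
    [0,0,0,0,0,0],
    [0,0,0,0,0,0],
    [0,0,-2,0,0,0],
    [0,0,-5,0,0,0],
    [0,0,-9,0,0,0],
    [0,0,-14,0,0,0],
    [5,-4,-18,0,0,0],
    [10,-8,-18,0,0,0],
    [15,-12,-18,0,0,0],
    [20,-15,-18,0,0,0],
    [20,-15,-18,0,0,0],
  ],
  fingers=0,
)

```text
time: 58.02
position: [0.4125, -0.117, 0.2015]
tcp_rot: [[-0.788, 0.616, -0.0], [0.616, 0.788, -0.0], [0.0, -0.0, -1.0]]
wrist_force: [0.9, -0.1, 0.8]
opening: 0.997
```

Run:
```python
from h import *
mv((.35,.33,.25,52))
o=grab("k1")
```

```text
t 58.02 pos [ 0.4125 -0.117   0.2015] yaw 52.0 F [ 0.9 -0.1  0.8] op 0.997 q [-27.   6. -19.  65.  -0.  11.]
[32.46, 31.36, -4.85, -0.0, -0.0, -0.001]
```

View pics/scene_k1.png

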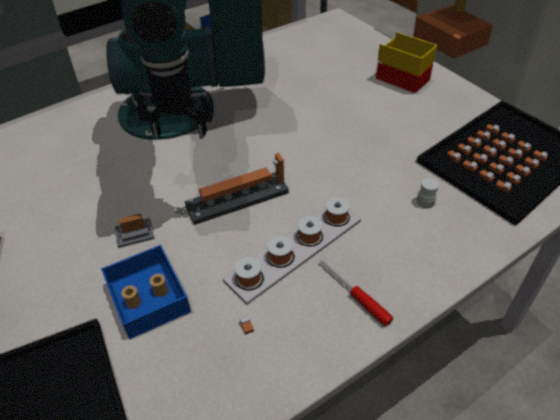

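View pics/top_k1.png

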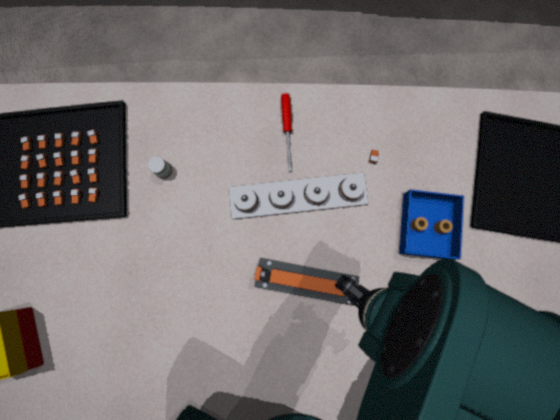

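Run:
```python
from h import *
t=cv2.imread("pics/top_k1.png");s=cv2.imread("pics/scene_k1.png")
crop(s,220,180,150,120,5,"pics/k2s.png");crop(t,225,165,150,60,5,"pics/k2t.png")
e=cv2.imread("pics/top_e1.png");crop(e,385,280,50,45,12,"pics/k3t.png");crop(s,105,200,60,50,12,"pics/k3s.png")
```

```text
(no output)
```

View pics/k2s.png

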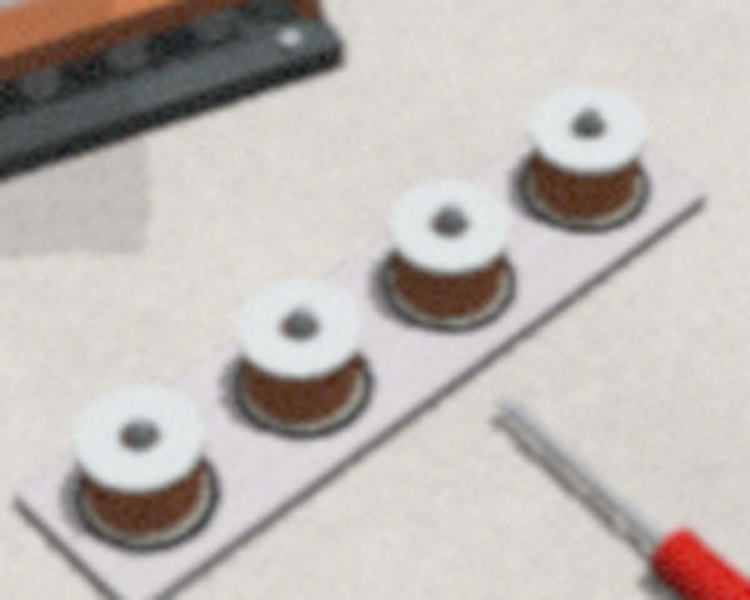

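View pics/k2t.png

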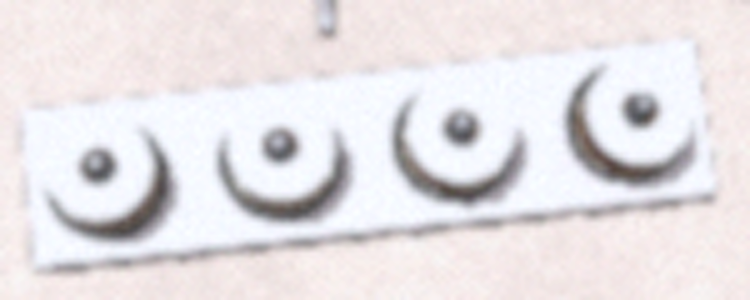

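View pics/k3t.png

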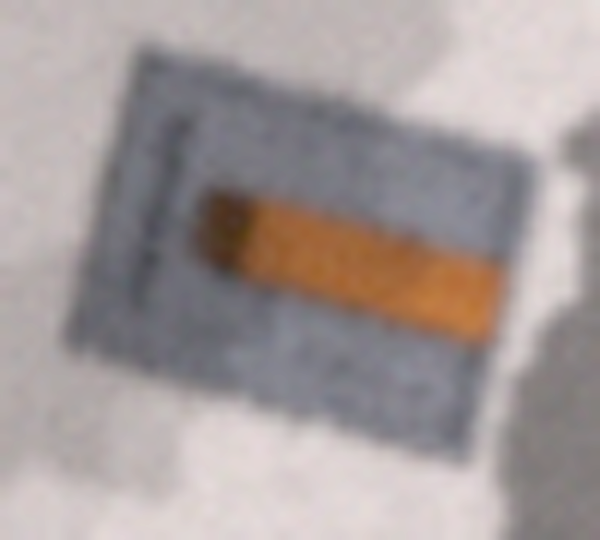

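View pics/k3s.png

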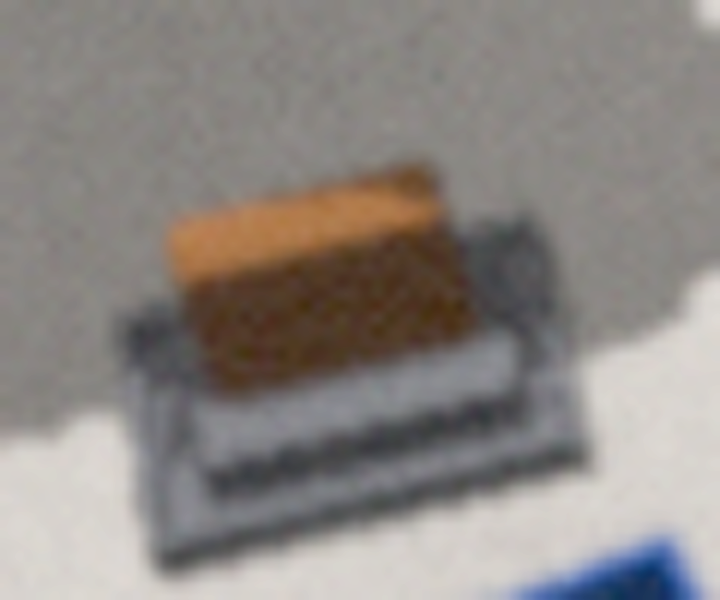

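Run:
```python
from h import *
s=A([(589,130),(450,225),(300,329),(140,437)],5,220,180);t=A([(97,168),(280,147),(461,128),(639,110)],5,225,165)
# flange centre (top) from ellipse approx
for a,b in zip(s,t): print(tri(a,b)[0].round(4))
print(rect([("top",A([(250,190),(508,265),(495,342),(240,268)],12,385,280))],.016,.05,.052,[.4,-.27,-.25]),rect([("top",A([(140,42),(540,150),(470,462),(65,350)],12,385,280))],.062,.082,.01,[.4,-.27,-.25]))
print(manip.hand_in())
```

```text
[0.6336 0.1303 0.0469]
[0.645  0.0449 0.0484]
[ 0.6557 -0.0398  0.0478]
[ 0.6657 -0.1236  0.048 ]
(array([ 0.4035, -0.2649, -0.2595]), np.float64(0.51)) (array([ 0.4026, -0.2654, -0.2507]), np.float64(0.18))
the job is handed in; nothing more can be done
None
```

I finished every part of the job and handed it in at about 58 s; hand-in gives no verdict, so I can't confirm a pass.

- **Dressing:** I laid the block on the bar at the lug end and pressed the bar about 9 mm in (net contact force about 7–8 N). At a constant height I swept to the far end and back, holding still flush with each end. The block is back flat in its tray, about 1 mm from the tray centre in the top camera.
- **Cores:** both empty cores stand in the blue bin.
- **Reels:** all four reels are on their own spindles. One was knocked a few centimetres aside mid-run, and I found it again before picking it up. The last one sat about 2 mm off in the gripper, so I corrected for that before threading it. None met any noticeable force on the way down.

**Last checks:**
- The pictures show the reels upright with the spindle tips in their bores.
- The reel tops triangulate to 47–48 mm, against 50 mm expected. I put the difference down to camera error, as both cameras also read other known heights a few mm low. The gripper heights at release also put the reels within about 1 mm of the plate.
- The two cameras disagreed by about 2 mm near the robot, so I mostly used their average, or the scene camera with a correction.
- The jar, screwdriver and contact piece look unmoved, and the robot was clear of everything.

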